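# Cover the cap box from the slotted rack

### The arm

A 7-joint arm with a two-finger parallel gripper is mounted at the origin on the work surface. World frame = base frame: x ahead of the robot, y to its left, z up, the work surface at z = 0. Lengths are in m, angles in rad, forces in N, time in s.
With the tool pointing down it reaches from about 0.4 to 0.85 m from the base axis. Payload 10.4 kg.
Tool frame: the origin (TCP) lies between the finger pads; the fingertips stand tip_extent ahead of it and the grasp point (between the pads) lies 2 mm behind it (tip_extent is the distance from the TCP to the fingertips, in m); z points along the fingers, y is the direction in which the jaws open and shut (so a half turn about z gives the same grasp; the last joint's range is limited). The gripper opens to 87 mm and grips with 3 to 60 N. Pads are 19 mm wide; open, the fingers measure 117 mm over their backs; the gripper's body (75 mm by 190 mm) begins 51 mm behind the grasp point.
Start: joints at [-1.167, 0.332, -0.065, 1.46, 0.022, 1.35, -0.088], TCP at [0.259, 0.569, 0.24] pointing down, gripper open.
Joint ranges: [-2.6, 2.6], [-0.5, 2.12], [-1.47, 1.34], [0.16, 2.42], [-1.27, 4.41], [0.06, 2.06], [-2.6, 2.6]. Speed limits (rad/s): [2.22, 2.22, 2.79, 2.79, 3.14, 3.14, 3.14].

### API

Orientations are given as a unit quaternion [x, y, z, w].
In Python, from bench import read_state, camera, camera_params, close_job, tip_extent gives the robot as it stands. The module is installed in compiled form; this text tells all that it offers.
- The arm moves only by the tool send_rows, never from a script. Its argument "steps" is a list of rows, each a list of 7 numbers: the turn, a rotation vector about the tool's x, y, z in degrees, then the shift along the tool's x, y, z in m, then the gripper's target within -1 to 1 (shut at 1, half-way at 0, fully open at -1). In form: [[ax, ay, az, x, y, z, jaw], ...]. A call has exactly 10 rows; each row shifts and turns the pose as measured when the row begins, along the tool's axes as they then stand; what a row does not reach is not made up. A row lasts 1/10 s, in which the tool goes at most 50 mm and 8.59 degrees, less where a joint would pass 70% of its speed; a pose out of reach is approached as far as the arm can. A call with a gripper value outside its range is refused whole. The fingers move at their own pace and stop on an object; "force" is the grip in N (left out, the last holds). Time passes only in rows, so rows that do not move let the fingers close, or fill a call up. It gives the time, the measured TCP pose, the force and the opening at its end, in the units of the state.
- read_state(): the state, without advancing time (a new reading comes with each control period).
- camera(name): name is "side" or "top"; returns (picture, depth): 384x512x3 uint8, blue, green, red; 384x512 float32, m along the optical axis (not along the pixel's ray), 0 where there is no reading.
- camera_params(name): a dict with "camera_matrix" (3x3 intrinsics, pixels), "dist" ([k1, k2, p1, p2, k3] as OpenCV has them; the pictures are not rectified), "world_from_camera" (4x4, takes a point from camera to world coordinates). Camera axes: x right, y down, z forward; pixel columns grow to the right and rows downward; lengths in m; the calibration is good to about 2 mm. A picture is of the moment at which its call begins. camera_params takes no time and is no camera call.
- close_job(): hands the job in, once; it reports no verdict.
The state is a dict: "time": time; "joint_positions": joint angles; "joint_vel": joint speeds; "joint_torque": joint torques, N m; "ee_pos": TCP position; "eef_rot": TCP orientation; "ft_force": force on the tool from outside, world axes, zero at the start; "torque": the same for the moment, N m; "width": finger opening in m.
Only numpy, scipy, OpenCV 4.12 (cv2) and the standard library are available. Lean on these libraries where they do the work, as an engineer would, in place of code of your own. Each camera call takes 0.05 s, during which the arm holds its last target.

### The job

Cover the cap box: draw its yellow-edged glass cover straight up out of the slotted rack, lean it home on the wire easel and let go of it to change your grip, then take it again and lay it flat on the box, fully down between the four brass corner pieces. Never let the glass fall, and leave the other two panels in the rack and the tools on the crate lid as they are.

Things in the scene. Friction and masses are not known exactly. Their poses are not given: they have to be found in the camera images.
- cover: the glass cover: a flat green-tinted pane in yellow plastic edging, 66 mm wide, 120 mm long, 8 mm thick, about 0.1 kg. Origin at its centre; x through its thickness, y across its width, z along its length. It starts upright (z up) in one of the rack's three slots, its top edge 132 mm above the table. It is the same either way round and either way up.
- rack: fixed teak rack, 120 mm (x) by 86 mm (y) by 80 mm high, origin under its centre. Three upright slots at x = -45, 0 and 45 mm, floor at z = 12 mm: each a pair of grooves 11 mm wide and 70 mm apart, bottom to bottom, in the cheeks at +-y, open at the top. A panel stands with its faces to +-x and comes out only straight up, its lower edge past z = 80 mm.
- panel_blue: loose plain blue panel, 66 mm wide, 85 mm high, 8 mm thick, upright in another slot of the rack, its top 97 mm above the table; leave it there. Origin at its centre, z up.
- panel_white: loose white panel with aluminium edging, same size as the blue one, upright in the remaining slot of the rack; leave it there. Origin at its centre, z up.
- easel: fixed bent-wire easel on a steel plate 130 mm (x) by 64 mm (y), origin under the plate. It looks to its own -x; its face leans 35 degrees back from vertical: up the face is (0.574, 0, 0.819), out of it (-0.819, 0, 0.574). Two 6 mm wire rails at y = +-18 mm make the face, 75 mm long; nothing stands behind the pane above them or beyond y = +-21 mm beside them.
- easel_foot (a point): foot of the easel's face, where the back of the pane's lower edge rests, 30 mm above the table; axes as the easel's. Two wire lips (at y = +-18 mm) stand out of the face here with turned-up ends: a pocket for the lower edge, 15 mm from the face to the ends, which rise 12 mm above the pocket's floor.
- easel_seat (a point): where the cover's centre is when it leans fully home on the easel (60 mm up the face, 4 mm out of it; 81 mm above the table); axes as the easel's.
- box: fixed open teak cap box, 114 mm (x) by 56 mm (y), walls 40 mm high, origin under its centre. Four L-shaped brass corner pieces rise to 50 mm, legs 22 mm long, 4 mm thick; the clear opening between them is 126 mm (x) by 72 mm (y). The cover lies on the rim, length along x, overhanging the long walls by 5 mm; 90 mm of each long side is open for fingers.
- box_seat (a point): where the cover's centre is when it lies fully home on the box: on the box's middle, 44 mm above the table; axes as the box's.
- crate_lid: fixed teak crate lid lying on the table beyond the work, 150 mm (x) by 540 mm (y), 14 mm thick; the six small tools lie on it. Origin under its centre.
- puller: chrome valve stem puller, 180 mm long, black grip, loose on the crate lid; leave it alone. Origin under its middle.
- valve_stem: green rubber valve stem standing on its foot, 21 mm across, 43 mm high, loose on the crate lid; leave it alone. Origin under its middle.
- gauge: steel pencil tire gauge, 140 mm long, lying, loose on the crate lid; leave it alone. Origin under its middle.
- adapter_a: orange presta adapter, 11 mm across, 18 mm high, standing, loose on the crate lid; leave it alone. Origin under its middle.
- adapter_b: the second orange presta adapter, like the first, loose on the crate lid; leave it alone. Origin under its middle.
- valve_tool: brass four-way valve tool, a flat cross 56 mm over its arms, lying, loose on the crate lid; leave it alone. Origin under its middle.
Things that resemble listed ones, but are neither listed nor needed, are in the scene too. What is shaped like the cover but red is not meant.

How it is judged:
On the way:
1. the cover leans home on the easel, let go and at rest: centre within 15 mm of easel_seat, 0.49 to 0.73 rad from vertical, square to the easel within 0.2 rad (distance between cover and easel_seat below 0.015 m and angle between cover's own z axis and vertical between 0.49 and 0.73 rad and angle between the y axis of cover and the y axis of easel, either way round below 0.2 rad and linear speed of cover below 0.03 m/s and contact force between the fingers and cover below 0.05 N), for 0.3 s.
At the end, for the whole second after the job is handed in: The cover lies let go and at rest on the cap box between the four brass corner pieces: centre within 5 mm of box_seat along x and y and 3 mm in height, level within 0.05 rad, its length along the box within 0.12 rad, having first leaned let go on the easel (z of cover in the frame of box_seat between -0.003 and 0.003 m and x of cover in the frame of box_seat between -0.005 and 0.005 m and y of cover in the frame of box_seat between -0.005 and 0.005 m and angle between the x axis of cover and the z axis of box_seat, either way round below 0.05 rad and angle between the z axis of cover and the x axis of box_seat, either way round below 0.12 rad and linear speed of cover below 0.03 m/s); the robot touches nothing.
It fails at once if the glass cover falls: it moves faster than 0.5 m/s while no finger touches it (contact force between the fingers and cover below 0.05 N and linear speed of cover above 0.5 m/s).
It fails at once if one of the other two panels is moved more than 20 mm (distance of any of panel_blue, panel_white from where it was at the start of the episode above 0.02 m).
It fails at once if a tool on the crate lid is moved more than 25 mm (distance of any of puller, valve_stem, gauge, adapter_a, adapter_b, valve_tool from where it was at the start of the episode above 0.025 m).
It also fails if it takes over 64 s, if anything falls off the work surface, if the arm or the gripper's body presses on something with over 40 N, if the wrist force passes 120 N, or if a joint passes its speed limit or range.

## Working session

There is one attempt and no reset: what is moved stays moved. The work goes in short steps, Python scripts to look and compute and a tool call to move; the robot and the scene stay as the last step left them, time stands still between calls to the robot, and variables do not carry over. Pictures are saved under pics/ and viewed, and the job is handed in when it is done.

Besides the shell and the picture viewer there is one more tool, called after "Emit:" as a command line: name --pt "numbers of a row" for each row, then --argument value for the rest. send_rows: Moves the arm, as the interface text tells. Its arguments: {"type":"object","properties":{"steps":{"type":"array"},"force":{"type":"number"}},"required":["steps"]}

```bash
mkdir -p pics
python3 - <<'E'
from bench import *
import cv2,numpy as np
print(tip_extent if not callable(tip_extent) else tip_extent())
s=read_state();print({k:np.round(v,4).tolist() for k,v in s.items()})
for n in("side","top"):
    im,d=camera(n);cv2.imwrite(f"pics/{n}0.png",im);np.save(f"{n}0d.npy",d)
    p=camera_params(n);print(n,{k:np.round(v,4).tolist() for k,v in p.items()})
E
```

```text
0.017
{'time': 0.0, 'joint_positions': [-1.1666, 0.3329, -0.0647, 1.4609, 0.0216, 1.3499, -0.0885], 'joint_vel': [-0.0023, -0.0004, -0.001, -0.0012, -0.0009, -0.0006, 0.0001], 'joint_torque': [-0.0006, -62.3237, 0.0243, -38.9904, -0.0614, 0.0398, 0.0001], 'ee_pos': [0.2586, 0.5686, 0.2388], 'eef_rot': [0.2118, 0.9773, -0.0007, -0.0001], 'ft_force': [0.2178, -0.7806, -0.5899], 'torque': [-0.0227, 0.0092, 0.013], 'width': 0.087}
side {'camera_matrix': [[418.4169, 0.0, 256.0283], [0.0, 418.4169, 183.3749], [0.0, 0.0, 1.0]], 'dist': [-0.1278, 0.0, 0.0, 0.0, 0.0], 'world_from_camera': [[-0.9616, -0.2068, 0.1806, 0.3414], [-0.2745, 0.7086, -0.6501, 0.5895], [0.0064, -0.6747, -0.7381, 0.7836], [0.0, 0.0, 0.0, 1.0]]}
top {'camera_matrix': [[378.9848, 0.0, 254.6938], [0.0, 378.9848, 187.1205], [0.0, 0.0, 1.0]], 'dist': [0.0355, 0.0, 0.0, 0.0, 0.0], 'world_from_camera': [[0.0457, -0.9781, 0.203, 0.3033], [-0.999, -0.0453, 0.0065, 0.0037], [0.0028, -0.2031, -0.9792, 0.9394], [0.0, 0.0, 0.0, 1.0]]}
```

View pics/side0.png

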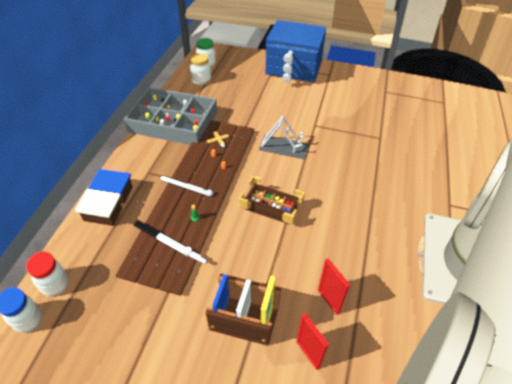

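View pics/top0.png

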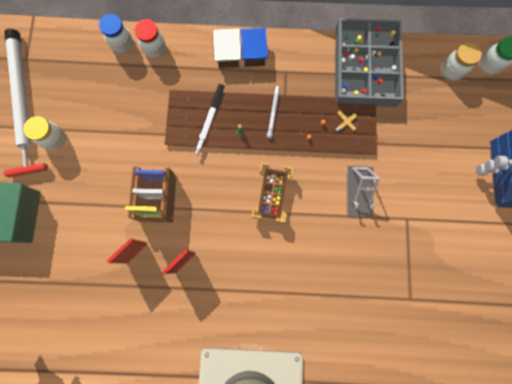

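The side view shows the rack at (245,308), with the yellow-edged pane nearest the robot at (268,298). The box is at (272,200) and the easel at (286,138). The top view shows the same things at (150,193), (142,210), (272,193) and (362,190). The red panes at side (333,285) and (312,341) are the decoys. I'll enlarge crops to confirm this.

```bash
cat > h.py <<'E'
import cv2,numpy as np
from bench import *
def ray(n,uv):
    p=camera_params(n);T=np.array(p["world_from_camera"])
    q=cv2.undistortPoints(np.array(uv,float).reshape(-1,1,2),np.array(p["camera_matrix"]),np.array(p["dist"])).reshape(-1,2)
    return T[:3,3],np.c_[q,np.ones(len(q))]@T[:3,:3].T
def plane(n,uv,z):
    o,d=ray(n,uv);return o+d*((z-o[2])/d[:,2])[:,None]
def cloud(n,d):
    v,u=np.mgrid[:384,:512];o,r=ray(n,np.c_[u.ravel(),v.ravel()])
    P=o+r*d.ravel()[:,None];P[d.ravel()==0]=np.nan
    return P.reshape(384,512,3)
E
python3 - <<'E'
from h import *
t=cv2.imread("pics/top0.png");s=cv2.imread("pics/side0.png")
def crop(im,x0,y0,w,h,k):return cv2.resize(im[y0:y0+h,x0:x0+w],(w*k,h*k),interpolation=cv2.INTER_CUBIC)
a=np.hstack([crop(t,105,155,75,75,5),crop(s,200,265,75,75,5)])
b=np.hstack([crop(t,240,155,75,75,5),crop(t,330,155,75,75,5)])
cv2.imwrite("pics/c1.png",a);cv2.imwrite("pics/c2.png",b)
cv2.imwrite("pics/c3.png",np.hstack([crop(s,235,165,75,75,5),crop(s,250,105,75,75,5)]))
E
```

```text
(no output)
```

View pics/c1.png

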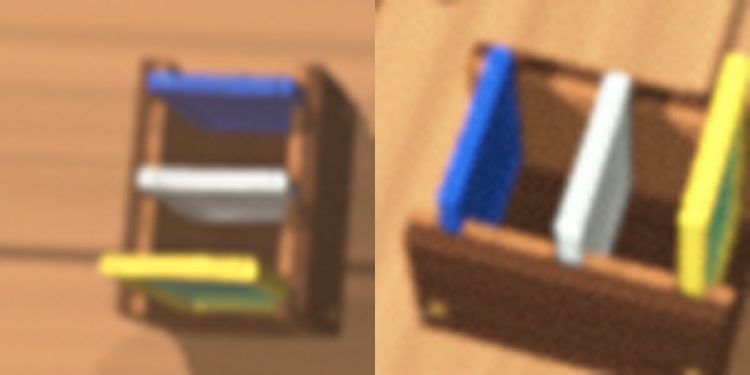

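View pics/c2.png

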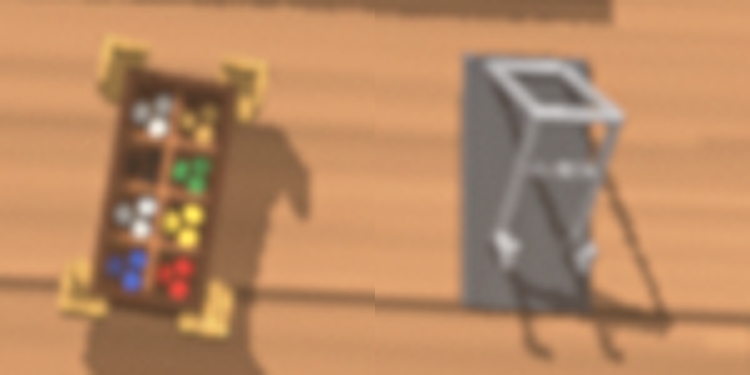

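View pics/c3.png

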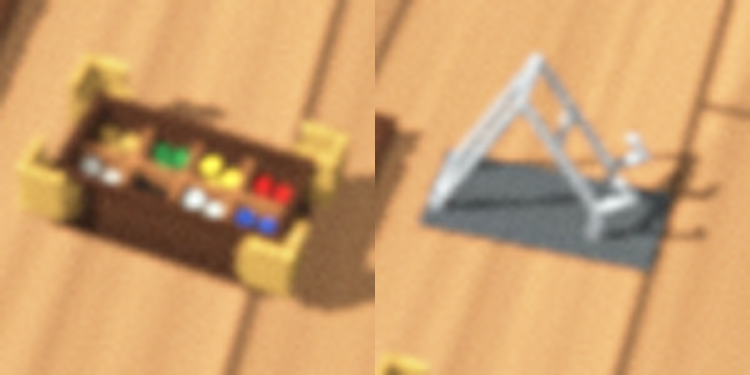

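The crop confirms it: the pane at top (142,210) has yellow edging and green glass and stands highest in the rack, so it is the cover. Both red panes are free-standing decoys. The easel faces the robot. Next I measure.

```bash
cat > m.py <<'E'
from h import *
t=cv2.imread("pics/top0.png");s=cv2.imread("pics/side0.png")
D={"top":np.load("top0d.npy"),"side":np.load("side0d.npy")}
def rect(P):
    c,(w,h),a=cv2.minAreaRect(P.astype(np.float32)[:,:2]*1000);return np.round(c,1),round(w,1),round(h,1),round(a,1)
for n,im in(("top",t),("side",s)):
    C=cloud(n,D[n]);H=cv2.cvtColor(im,cv2.COLOR_BGR2HSV)
    v,u=np.mgrid[:384,:512]
    z=C[...,2]
    def box(x0,y0,x1,y1):return (u>=x0)&(u<x1)&(v>=y0)&(v<y1)
    R=dict(top=dict(rack=(120,160,180,225),box=(250,160,300,225),easel=(340,160,390,220)),side=dict(rack=(205,265,285,345),box=(235,172,310,225),easel=(255,112,315,162)))[n]
    m=box(*R["rack"])
    y=cv2.inRange(H,(22,130,110),(34,255,255))>0
    mm=m&y&(z>.124); print(n,"cover top",mm.sum(),rect(C[mm]),np.nanmax(z[mm]),np.round(C[mm].mean(0),4))
    bl=cv2.inRange(H,(105,130,60),(125,255,255))>0
    mm=m&bl&(z>.09); print("blue top",mm.sum(),rect(C[mm]),np.round(C[mm].mean(0),4))
    mm=m&(H[...,1]<60)&(z>.09)&(z<.11); print("white top",mm.sum(),rect(C[mm]),np.round(C[mm].mean(0),4))
    mm=m&(z>.07)&(z<.085)&~y&~bl&(H[...,1]>70); print("rack top",mm.sum(),rect(C[mm]),np.round(C[mm].mean(0),4))
    m=box(*R["box"])
    mm=m&(z>.044)&(z<.056); print("brass",mm.sum(),rect(C[mm]),np.round(C[mm].mean(0),4))
    mm=m&(z>.036)&(z<.044)&(H[...,2]<120); print("boxrim",mm.sum(),rect(C[mm]),np.round(C[mm].mean(0),4))
    m=box(*R["easel"])
    gr=m&(H[...,1]<80)&(H[...,2]<160)
    mm=gr&(z<.02); print("plate",mm.sum(),rect(C[mm]),np.round(C[mm].mean(0),4))
    wi=m&(H[...,1]<80)&(z>.018); 
    print("wire",wi.sum(),np.round(C[wi][np.argsort(C[wi][:,2])][::max(1,wi.sum()//25)],3).tolist())
E
python3 m.py
```

```text
top cover top 120 (array([413.1, 250.7]), 8.0, 64.9, 0.5) 0.136319032792388 [0.4129 0.2496 0.1318]
blue top 42 (array([502.6, 251.8]), 59.7, 4.4, 88.7) [0.5022 0.2505 0.0973]
white top 117 (array([478.9, 251.3]), 50.7, 65.2, 1.3) [0.458  0.25   0.0969]
rack top 593 (array([457.8, 252. ]), 119.4, 86.3, 0.9) [0.457  0.246  0.0791]
brass 128 (array([478.2, -32.9]), 80.1, 133.5, 82.9) [ 0.4783 -0.0337  0.0496]
boxrim 173 (array([477.9, -34.4]), 51.7, 113.6, 84.1) [ 0.4814 -0.0363  0.0405]
plate 981 (array([ 499.2, -257. ]), 71.3, 128.5, 89.2) [ 0.4943 -0.2519  0.0049]
wire 310 [[0.47, -0.233, 0.019], [0.55, -0.234, 0.028], [0.468, -0.273, 0.032], [0.458, -0.27, 0.034], [0.541, -0.27, 0.037], [0.477, -0.232, 0.04], [0.451, -0.272, 0.042], [0.476, -0.233, 0.046], [0.48, -0.235, 0.049], [0.482, -0.234, 0.051], [0.485, -0.271, 0.055], [0.49, -0.233, 0.058], [0.496, -0.262, 0.062], [0.491, -0.273, 0.063], [0.495, -0.252, 0.064], [0.492, -0.245, 0.065], [0.493, -0.233, 0.067], [0.495, -0.234, 0.071], [0.525, -0.233, 0.075], [0.502, -0.27, 0.081], [0.508, -0.271, 0.085], [0.511, -0.252, 0.089],
[... 613 characters left out ...]
-254.6]), 71.2, 126.2, 88.9) [ 0.4921 -0.2475  0.0048]
wire 294 [[0.549, -0.268, 0.018], [0.545, -0.231, 0.025], [0.54, -0.233, 0.029], [0.471, -0.229, 0.032], [0.463, -0.233, 0.034], [0.461, -0.232, 0.035], [0.472, -0.272, 0.038], [0.541, -0.267, 0.039], [0.475, -0.27, 0.042], [0.45, -0.23, 0.044], [0.45, -0.269, 0.046], [0.459, -0.272, 0.048], [0.453, -0.229, 0.05], [0.481, -0.268, 0.053], [0.484, -0.271, 0.057], [0.487, -0.27, 0.06], [0.49, -0.236, 0.063], [0.525, -0.233, 0.064], [0.493, -0.235, 0.066], [0.495, -0.265, 0.069], [0.523, -0.269, 0.073], [0.504, -0.233, 0.076], [0.517, -0.232, 0.08], [0.517, -0.231, 0.084], [0.509, -0.23, 0.087], [0.509, -0.263, 0.092], [0.51, -0.243, 0.094]]
```

```bash
cat > g.py <<'E'
from h import *
from scipy.spatial.transform import Rotation as R
def frame(y,z):
    y=np.array(y,float);z=np.array(z,float);z/=np.linalg.norm(z);y-=z*(y@z);y/=np.linalg.norm(y)
    return R.from_matrix(np.c_[np.cross(y,z),y,z])
def plan(p,q,n,p0=None,q0=None,nr=None):
    """rows: straight line in n rows, rotation over the first nr"""
    s=read_state();p0=s["ee_pos"] if p0 is None else p0;q0=R.from_quat(s["eef_rot"]) if q0 is None else q0
    nr=nr or n
    w=(q0.inv()*q).as_rotvec();rv=np.degrees(w)
    print("from",np.round(p0,4),"total rot",np.round(rv,2),"shift world",np.round(np.array(p)-p0,4))
    for i in range(n):
        qi=q0*R.from_rotvec(w*min(i/nr,1));d=qi.inv().apply((np.array(p)-p0)/n)
        print(np.round(np.r_[rv/nr if i<nr else rv*0,0,0,0],1)[:3].tolist(),np.round(d,4).tolist())
E
python3 - <<'E'
from g import *
q=frame([1,0,0],[0,0,-1]);p=[.58,.1,.2]
plan(p,q,20,nr=10)
E
```

```text
from [0.2586 0.5686 0.2388] total rot [-6.000e-02  5.000e-02  6.555e+01] shift world [ 0.3214 -0.4686 -0.0388]
[-0.0, 0.0, 6.6] [-0.0243, -0.0147, 0.002]
[-0.0, 0.0, 6.6] [-0.0258, -0.0118, 0.002]
[-0.0, 0.0, 6.6] [-0.027, -0.0088, 0.002]
[-0.0, 0.0, 6.6] [-0.0278, -0.0056, 0.002]
[-0.0, 0.0, 6.6] [-0.0283, -0.0024, 0.002]
[-0.0, 0.0, 6.6] [-0.0284, 0.0008, 0.0019]
[-0.0, 0.0, 6.6] [-0.0281, 0.0041, 0.0019]
[-0.0, 0.0, 6.6] [-0.0275, 0.0072, 0.0019]
[-0.0, 0.0, 6.6] [-0.0265, 0.0103, 0.0019]
[-0.0, 0.0, 6.6] [-0.0251, 0.0133, 0.0019]
[-0.0, 0.0, 0.0] [-0.0234, 0.0161, 0.0019]
[-0.0, 0.0, 0.0] [-0.0234, 0.0161, 0.0019]
[-0.0, 0.0, 0.0] [-0.0234, 0.0161, 0.0019]
[-0.0, 0.0, 0.0] [-0.0234, 0.0161, 0.0019]
[-0.0, 0.0, 0.0] [-0.0234, 0.0161, 0.0019]
[-0.0, 0.0, 0.0] [-0.0234, 0.0161, 0.0019]
[-0.0, 0.0, 0.0] [-0.0234, 0.0161, 0.0019]
[-0.0, 0.0, 0.0] [-0.0234, 0.0161, 0.0019]
[-0.0, 0.0, 0.0] [-0.0234, 0.0161, 0.0019]
[-0.0, 0.0, 0.0] [-0.0234, 0.0161, 0.0019]
```

Emit:
send_rows --pt "0 0 6.6 -0.024 -0.015 0.002 -1" --pt "0 0 6.6 -0.026 -0.012 0.002 -1" --pt "0 0 6.6 -0.027 -0.009 0.002 -1" --pt "0 0 6.6 -0.028 -0.006 0.002 -1" --pt "0 0 6.6 -0.028 -0.002 0.002 -1" --pt "0 0 6.6 -0.028 0.001 0.002 -1" --pt "0 0 6.6 -0.028 0.004 0.002 -1" --pt "0 0 6.6 -0.028 0.007 0.002 -1" --pt "0 0 6.6 -0.026 0.01 0.002 -1" --pt "0 0 6.6 -0.025 0.013 0.002 -1" --force 20

```text
time: 1.1
ee_pos: [0.4137, 0.324, 0.2138]
eef_rot: [0.723, 0.691, -0.004, -0.0]
ft_force: [0.1, -0.5, -0.5]
width: 0.0869
```

Emit:
send_rows --pt "5 0 0 -0.024 0.016 0.002 -1" --pt "5 0 0 -0.024 0.016 0.002 -1" --pt "5 0 0 -0.024 0.016 0.002 -1" --pt "5 0 0 -0.024 0.016 0.002 -1" --pt "5 0 0 -0.024 0.016 0.002 -1" --pt "5 0 0 -0.024 0.016 0.002 -1" --pt "5 0 0 -0.024 0.016 0.002 -1" --pt "0 0 0 -0.024 0.016 0.002 -1" --pt "0 0 0 -0.024 0.016 0.002 -1" --pt "0 0 0 -0.024 0.016 0.002 -1"

```text
time: 2.1
ee_pos: [0.5422, 0.0694, 0.1327]
eef_rot: [0.685, 0.655, -0.219, -0.23]
ft_force: [1.1, 0.5, -0.3]
width: 0.0867
```

Run:
```python
from g import *
s=read_state();print(s["time"],np.round(s["joint_positions"],3),s["width"])
plan([.58,.1,.12],frame([1,0,-.7],[-.574,0,-.819]),8)
```

```text
2.1 [-0.374  0.746  0.374  1.28  -0.291  1.811 -0.026] 0.08674906193845319
from [0.5422 0.0694 0.1327] total rot [-1.99 -1.55 -2.05] shift world [ 0.0378  0.0306 -0.0127]
[-0.2, -0.2, -0.3] [0.004, 0.0046, -0.0015]
[-0.2, -0.2, -0.3] [0.004, 0.0046, -0.0015]
[-0.2, -0.2, -0.3] [0.004, 0.0046, -0.0015]
[-0.2, -0.2, -0.3] [0.004, 0.0047, -0.0015]
[-0.2, -0.2, -0.3] [0.0039, 0.0047, -0.0014]
[-0.2, -0.2, -0.3] [0.0039, 0.0047, -0.0014]
[-0.2, -0.2, -0.3] [0.0039, 0.0047, -0.0014]
[-0.2, -0.2, -0.3] [0.0039, 0.0048, -0.0014]
```

Run:
```python
from g import *
plan([.4126,.252,.2],frame([1,.0105,0],[0,0,-1]),8,nr=7)
```

```text
from [0.5422 0.0694 0.1327] total rot [-37.01  -1.07  -3.05] shift world [-0.1296  0.1826  0.0673]
[-5.3, -0.2, -0.4] [0.0221, -0.0188, 0.0037]
[-5.3, -0.2, -0.4] [0.0222, -0.0189, 0.0019]
[-5.3, -0.2, -0.4] [0.0224, -0.0188, 0.0001]
[-5.3, -0.2, -0.4] [0.0225, -0.0186, -0.0017]
[-5.3, -0.2, -0.4] [0.0227, -0.0181, -0.0035]
[-5.3, -0.2, -0.4] [0.0228, -0.0176, -0.0052]
[-5.3, -0.2, -0.4] [0.0229, -0.0168, -0.0068]
[-0.0, -0.0, -0.0] [0.023, -0.016, -0.0084]
```

Emit:
send_rows --pt "-5.3 -0.2 -0.4 0.022 -0.019 -0.004 0.3" --pt "-5.3 -0.2 -0.4 0.022 -0.019 -0.006 0.3" --pt "-5.3 -0.2 -0.4 0.022 -0.019 -0.008 0.3" --pt "-5.3 -0.2 -0.4 0.022 -0.019 -0.008 0.3" --pt "-5.3 -0.2 -0.4 0.022 -0.018 -0.007 0.3" --pt "-5.3 -0.2 -0.4 0.023 -0.018 -0.006 0.3" --pt "-5.3 -0.2 -0.4 0.023 -0.017 -0.005 0.3" --pt "0 0 0 0.023 -0.016 -0.004 0.3" --pt "0 0 0 0 0 0 0.3" --pt "0 0 0 0 0 0 0.3"

```text
time: 3.1
ee_pos: [0.4211, 0.2514, 0.2096]
eef_rot: [0.706, 0.709, -0.005, 0.007]
ft_force: [0.9, -0.9, 0.3]
width: 0.0308
```

Run:
```python
from g import *
print(read_state()["width"])
plan([.4126,.252,.15],frame([1,.0105,0],[0,0,-1]),5)
```

```text
0.03075956776058808
from [0.4211 0.2514 0.2096] total rot [ 0.17  0.98 -0.37] shift world [-0.0085  0.0006 -0.0596]
[0.0, 0.2, -0.1] [0.0003, -0.0017, 0.0119]
[0.0, 0.2, -0.1] [0.0003, -0.0017, 0.0119]
[0.0, 0.2, -0.1] [0.0003, -0.0017, 0.0119]
[0.0, 0.2, -0.1] [0.0002, -0.0017, 0.0119]
[0.0, 0.2, -0.1] [0.0002, -0.0017, 0.0119]
```

Emit:
send_rows --pt "0 0.2 0 0 -0.0017 0.012 0.3" --pt "0 0.2 0 0 -0.0017 0.012 0.3" --pt "0 0.2 0 0 -0.0017 0.012 0.3" --pt "0 0.2 0 0 -0.0017 0.012 0.3" --pt "0 0.2 0 0 -0.0017 0.012 0.3" --pt "0 0 0 0 0 0 0.3" --pt "0 0 0 0 0 0 0.3" --pt "0 0 0 0 0 0 0.3" --pt "0 0 0 0 0 0 0.3" --pt "0 0 0 0 0 0 0.3"

```text
time: 4.1
ee_pos: [0.4148, 0.2426, 0.1398]
eef_rot: [0.71, 0.704, -0.003, 0.001]
ft_force: [0.4, 0.3, 0.5]
width: 0.0305
```

Run:
```python
from g import *
plan([.4126,.252,.116],frame([1,.0105,0],[0,0,-1]),4)
im,d=camera("side");cv2.imwrite("pics/s1.png",cv2.resize(im[220:384,180:380],(800,656))[:600])
```

```text
from [0.4148 0.2426 0.1398] total rot [-0.17  0.33 -1.13] shift world [-0.0022  0.0094 -0.0238]
[-0.0, 0.1, -0.3] [0.0024, -0.0006, 0.0059]
[-0.0, 0.1, -0.3] [0.0024, -0.0006, 0.0059]
[-0.0, 0.1, -0.3] [0.0024, -0.0005, 0.0059]
[-0.0, 0.1, -0.3] [0.0024, -0.0005, 0.0059]
```

View pics/s1.png

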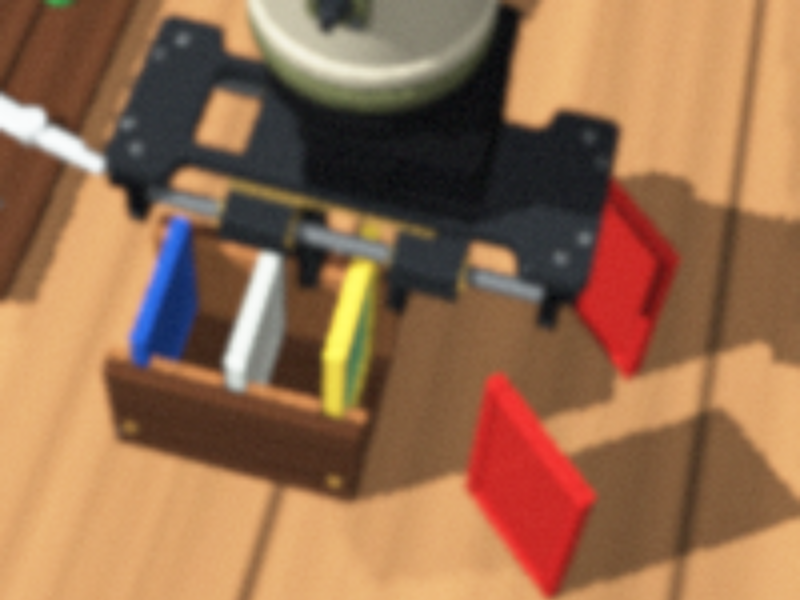

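The fingers straddle the yellow pane at crop (350,270), with the white panel at (260,310) clear of the far finger. I lower further and correct y.

Emit:
send_rows --pt "0 0.1 -0.3 0.003 -0.0005 0.005 0.3" --pt "0 0.1 -0.3 0.003 -0.0005 0.005 0.3" --pt "0 0.1 -0.3 0.003 -0.0005 0.005 0.3" --pt "0 0.1 -0.3 0.002 -0.0005 0.005 0.3" --pt "0 0 0 0 0 0 0.3" --pt "0 0 0 0 0 0 0.3" --pt "0 0 0 0 0 0 0.3" --pt "0 0 0 0 0 0 0.3" --pt "0 0 0 0 0 0 0.3" --pt "0 0 0 0 0 0 0.3"

```text
time: 5.15
ee_pos: [0.4127, 0.2551, 0.1185]
eef_rot: [0.702, 0.712, 0.0, -0.002]
ft_force: [-0.7, 0.2, -0.2]
width: 0.0302
```

Run:
```python
from g import *
plan([.4126,.252,.116],frame([1,.0105,0],[0,0,-1]),3)
```

```text
from [0.4127 0.2551 0.1185] total rot [-0.12 -0.16  0.22] shift world [-0.0001 -0.0031 -0.0025]
[-0.0, -0.1, 0.1] [-0.001, -0.0001, 0.0008]
[-0.0, -0.1, 0.1] [-0.001, -0.0001, 0.0008]
[-0.0, -0.1, 0.1] [-0.001, -0.0001, 0.0008]
```

Emit:
send_rows --pt "0 0 0 -0.001 0 0.001 0.3" --pt "0 0 0 -0.001 0 0.001 0.3" --pt "0 0 0 0 0 0 1" --pt "0 0 0 0 0 0 1" --pt "0 0 0 0 0 0 1" --pt "0 0 0 0 0 0 1" --pt "0 0 0 0 0 0 1" --pt "0 0 0 0 0 0 1" --pt "0 0 0 0 0 0 1" --pt "0 0 0 0 0 0 1" --force 20

```text
time: 6.15
ee_pos: [0.4128, 0.2528, 0.1164]
eef_rot: [0.702, 0.712, 0.0, -0.002]
ft_force: [-0.5, -0.3, -1.0]
width: 0.0076
```

Run:
```python
from g import *
plan([.4126,.2525,.25],frame([1,.0105,0],[0,0,-1]),10)
```

```text
from [0.4128 0.2528 0.1164] total rot [-0.12 -0.16  0.21] shift world [-0.0002 -0.0003  0.1336]
[-0.0, -0.0, 0.0] [0.0, -0.0001, -0.0134]
[-0.0, -0.0, 0.0] [-0.0, -0.0, -0.0134]
[-0.0, -0.0, 0.0] [-0.0, -0.0, -0.0134]
[-0.0, -0.0, 0.0] [-0.0, -0.0, -0.0134]
[-0.0, -0.0, 0.0] [-0.0, -0.0, -0.0134]
[-0.0, -0.0, 0.0] [-0.0, -0.0, -0.0134]
[-0.0, -0.0, 0.0] [-0.0, -0.0, -0.0134]
[-0.0, -0.0, 0.0] [-0.0, -0.0, -0.0134]
[-0.0, -0.0, 0.0] [-0.0, -0.0, -0.0134]
[-0.0, -0.0, 0.0] [-0.0, -0.0, -0.0134]
```

The grip holds at a width of 7.6 mm. I lift straight up, gently at first.

Emit:
send_rows --pt "0 0 0 0 0 -0.003 1" --pt "0 0 0 0 0 -0.005 1" --pt "0 0 0 0 0 -0.008 1" --pt "0 0 0 0 0 -0.01 1" --pt "0 0 0 0 0 -0.01 1" --pt "0 0 0 0 0 -0.01 1" --pt "0 0 0 0 0 -0.01 1" --pt "0 0 0 0 0 -0.01 1" --pt "0 0 0 0 0 -0.008 1" --pt "0 0 0 0 0 -0.005 1"

```text
time: 7.15
ee_pos: [0.413, 0.2525, 0.2029]
eef_rot: [0.702, 0.712, 0.001, -0.002]
ft_force: [-0.8, -0.0, -1.9]
width: 0.0085
```

Run:
```python
from g import *
plan([.4126,.2525,.27],frame([1,.0105,0],[0,0,-1]),6)
im,d=camera("side");cv2.imwrite("pics/s2.png",cv2.resize(im[180:384,150:380],(690,612))[:600])
```

```text
from [0.413  0.2525 0.2029] total rot [-0.09 -0.19  0.21] shift world [-0.0004 -0.      0.0671]
[-0.0, -0.0, 0.0] [0.0, -0.0001, -0.0112]
[-0.0, -0.0, 0.0] [0.0, -0.0001, -0.0112]
[-0.0, -0.0, 0.0] [0.0, -0.0001, -0.0112]
[-0.0, -0.0, 0.0] [0.0, -0.0001, -0.0112]
[-0.0, -0.0, 0.0] [0.0, -0.0001, -0.0112]
[-0.0, -0.0, 0.0] [0.0, -0.0001, -0.0112]
```

View pics/s2.png

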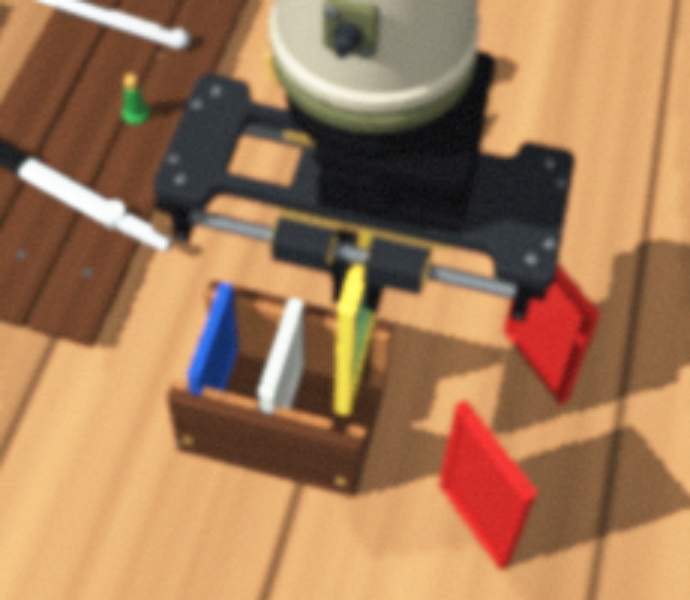

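The pane at crop (350,340) is drawn up and its lower edge is clear of the rack. The blue and white panels are still seated. I refine the easel fit and plan the transfer.

Run:
```python
from g import *
for n,r in(("top",(340,160,390,220)),("side",(255,112,315,162))):
    im=cv2.imread(f"pics/{n}0.png");C=cloud(n,np.load(n+"0d.npy"));H=cv2.cvtColor(im,cv2.COLOR_BGR2HSV)
    v,u=np.mgrid[:384,:512];m=(u>=r[0])&(u<r[2])&(v>=r[1])&(v<r[3])&(H[...,1]<80)
    P=C[m]
    for lo,hi in((.048,.06),(.06,.07),(.07,.08),(.08,.09)):
        f=P[(P[:,2]>lo)&(P[:,2]<hi)&(abs(P[:,0]-P[:,2]*.7-.448)<.012)]
        print(n,lo,len(f),"x at foot",np.round(np.percentile(f[:,0]-.7*(f[:,2]-.03),[10,50,90]),4),"y",np.round([f[f[:,1]>-.251][:,1].mean(),f[f[:,1]<-.251][:,1].mean()],4))
    pl=P[(P[:,2]<.009)]
    print("plate x",np.round(np.percentile(pl[:,0],[1,99]),4),"y",np.round(np.percentile(pl[:,1],[1,5,95,99]),4))
    # plate by x<.. edges: far (x>.53) y-range
    for a,b in((.44,.47),(.48,.52),(.53,.555)):
        q=pl[(pl[:,0]>a)&(pl[:,0]<b)];print(a,np.round([q[:,1].min(),q[:,1].max()],4))
plan([.4126,.2525,.26],frame([1,.0105,0],[0,0,-1]),5)
qe=frame(R.from_euler('z',-1,degrees=True).apply([.819,0,-.574]),R.from_euler('z',-1,degrees=True).apply([-.574,0,-.819]))
plan([.5,-.25,.25],qe,17,p0=np.array([.4126,.2525,.26]),q0=frame([1,.0105,0],[0,0,-1]))
```

```text
top 0.048 22 x at foot [0.4664 0.4677 0.4699] y [-0.235  -0.2714]
top 0.06 57 x at foot [0.4648 0.4678 0.4706] y [-0.2399 -0.2629]
top 0.07 18 x at foot [0.4656 0.4675 0.4716] y [-0.2344 -0.2712]
top 0.08 26 x at foot [0.4662 0.468  0.4761] y [-0.2344 -0.269 ]
plate x [0.4361 0.5643] y [-0.2887 -0.2815 -0.2245 -0.2219]
0.44 [-0.2831 -0.2216]
0.48 [-0.2929 -0.2216]
0.53 [-0.3051 -0.2218]
side 0.048 22 x at foot [0.4642 0.4665 0.4693] y [-0.2319 -0.2679]
side 0.06 31 x at foot [0.4646 0.467  0.4709] y [-0.2383 -0.2638]
side 0.07 17 x at foot [0.4654 0.4666 0.4704] y [-0.2318 -0.2689]
side 0.08 27 x at foot [0.4657 0.4688 0.4791] y [-0.2327 -0.2689]
plate x [0.4333 0.5614] y [-0.3653 -0.3176 -0.2221 -0.2195]
0.44 [-0.3328 -0.2182]
0.48 [-0.37   -0.2193]
0.53 [-0.3882 -0.2201]
from [0.4133 0.2527 0.2036] total rot [-0.05 -0.22  0.2 ] shift world [-0.0007 -0.0002  0.0564]
[-0.0, -0.0, 0.0] [0.0, -0.0001, -0.0113]
[-0.0, -0.0, 0.0] [0.0, -0.0001, -0.0113]
[-0.0, -0.0, 0.0] [-0.0, -0.0001, -0.0113]
[-0.0, -0.0, 0.0] [-0.0, -0.0001, -0.0113]
[-0.0, -0.0, 0.0] [-0.0, -0.0001, -0.0113]
from [0.4126 0.2525 0.26  ] total rot [35.02  0.49  1.55] shift world [ 0.0874 -0.5025 -0.01  ]
[2.1, 0.0, 0.1] [-0.0296, 0.0048, 0.0006]
[2.1, 0.0, 0.1] [-0.0296, 0.0049, 0.0004]
[2.1, 0.0, 0.1] [-0.0296, 0.005, 0.0002]
[2.1, 0.0, 0.1] [-0.0296, 0.005, 0.0]
[2.1, 0.0, 0.1] [-0.0296, 0.005, -0.0002]
[2.1, 0.0, 0.1] [-0.0296, 0.0051, -0.0004]
[2.1, 0.0, 0.1] [-0.0296, 0.0051, -0.0006]
[2.1, 0.0, 0.1] [-0.0296, 0.0051, -0.0008]
[2.1, 0.0, 0.1] [-0.0295, 0.0052, -0.001]
[2.1, 0.0, 0.1] [-0.0295, 0.0052, -0.0012]
[2.1, 0.0, 0.1] [-0.0295, 0.0052, -0.0014]
[2.1, 0.0, 0.1] [-0.0295, 0.0052, -0.0016]
[2.1, 0.0, 0.1] [-0.0295, 0.0051, -0.0018]
[2.1, 0.0, 0.1] [-0.0295, 0.0051, -0.002]
[2.1, 0.0, 0.1] [-0.0295, 0.0051, -0.0022]
[2.1, 0.0, 0.1] [-0.0295, 0.0051, -0.0024]
[2.1, 0.0, 0.1] [-0.0295, 0.005, -0.0026]
```

Emit:
send_rows --pt "0 0 0 0 0 -0.01 1" --pt "0 0 0 0 0 -0.012 1" --pt "0 0 0 0 0 -0.012 1" --pt "0 0 0 0 0 -0.012 1" --pt "0 0 0 -0.01 0 -0.008 1" --pt "0 0 0 -0.02 0.002 0 1" --pt "1 0 0 -0.025 0.005 0 1" --pt "2 0 0 -0.03 0.005 0 1" --pt "2 0 0 -0.03 0.005 0 1" --pt "2 0 0 -0.03 0.005 0 1"

```text
time: 8.2
ee_pos: [0.4367, 0.104, 0.2642]
eef_rot: [0.698, 0.714, -0.042, -0.046]
ft_force: [0.4, -0.6, -1.3]
width: 0.0078
```

Emit:
send_rows --pt "2 0 0 -0.03 0.005 0 1" --pt "2 0 0 -0.03 0.006 0 1" --pt "2 0 0 -0.03 0.006 -0.001 1" --pt "2 0 0 -0.03 0.006 -0.001 1" --pt "2 0 0 -0.03 0.006 -0.001 1" --pt "2 0 0 -0.03 0.006 -0.001 1" --pt "2 0 0 -0.03 0.006 -0.002 1" --pt "2 0 0 -0.02 0.004 -0.002 1" --pt "2 0 0 -0.015 0.003 0 1" --pt "0 0 0 0 0 0 1"

```text
time: 9.2
ee_pos: [0.489, -0.1604, 0.2629]
eef_rot: [0.684, 0.695, -0.155, -0.16]
ft_force: [-0.7, 0.6, -2.2]
width: 0.0079
```

Run:
```python
from g import *
s=read_state();print(np.round(s["joint_positions"],3))
plan([.541,-.2516,.22],frame([.819,0,-.574],[-.574,0,-.819]),7)
```

```text
[-0.302  0.46   0.674  1.42  -0.125  1.779  0.397]
from [ 0.489  -0.1604  0.2629] total rot [ 9.33 -0.13  0.97] shift world [ 0.052  -0.0912 -0.0429]
[1.3, -0.0, 0.1] [-0.0132, 0.0091, 0.0023]
[1.3, -0.0, 0.1] [-0.0132, 0.0092, 0.002]
[1.3, -0.0, 0.1] [-0.0131, 0.0093, 0.0018]
[1.3, -0.0, 0.1] [-0.0131, 0.0094, 0.0016]
[1.3, -0.0, 0.1] [-0.0131, 0.0094, 0.0014]
[1.3, -0.0, 0.1] [-0.0131, 0.0095, 0.0012]
[1.3, -0.0, 0.1] [-0.0131, 0.0095, 0.001]
```

Emit:
send_rows --pt "1.3 0 0.1 -0.013 0.009 0.002 1" --pt "1.3 0 0.1 -0.013 0.009 0.002 1" --pt "1.3 0 0.1 -0.013 0.009 0.002 1" --pt "1.3 0 0.1 -0.013 0.009 0.002 1" --pt "1.3 0 0.1 -0.013 0.009 0.001 1" --pt "1.3 0 0.1 -0.013 0.009 0.001 1" --pt "1.3 0 0.1 -0.011 0.009 0.001 1" --pt "0 0 0 0 0 0 1" --pt "0 0 0 0 0 0 1" --pt "0 0 0 0 0 0 1"

```text
time: 10.2
ee_pos: [0.5412, -0.2476, 0.2256]
eef_rot: [0.672, 0.678, -0.207, -0.212]
ft_force: [0.2, 0.5, -2.3]
width: 0.008
```

Run:
```python
from g import *
s=read_state();print(np.round(s["joint_positions"],3))
plan([.541,-.2516,.179],frame([.819,0,-.574],[-.574,0,-.819]),5)
im,d=camera("side");im2,d2=camera("top")
np.save("s3d.npy",d);cv2.imwrite("pics/s3raw.png",im);cv2.imwrite("pics/t3raw.png",im2);np.save("t3d.npy",d2)
cv2.imwrite("pics/s3.png",np.hstack([cv2.resize(im[50:200,200:350],(400,400)),cv2.resize(im2[120:270,300:450],(400,400))]))
```

```text
[-0.081  0.782  0.658  1.098 -0.161  1.924  0.54 ]
from [ 0.5412 -0.2476  0.2256] total rot [ 0.61 -0.23  0.59] shift world [-0.0002 -0.004  -0.0466]
[0.1, -0.0, 0.1] [-0.0009, 0.0052, 0.0077]
[0.1, -0.0, 0.1] [-0.0009, 0.0052, 0.0077]
[0.1, -0.0, 0.1] [-0.0009, 0.0053, 0.0077]
[0.1, -0.0, 0.1] [-0.0008, 0.0053, 0.0077]
[0.1, -0.0, 0.1] [-0.0008, 0.0053, 0.0077]
```

View pics/s3.png

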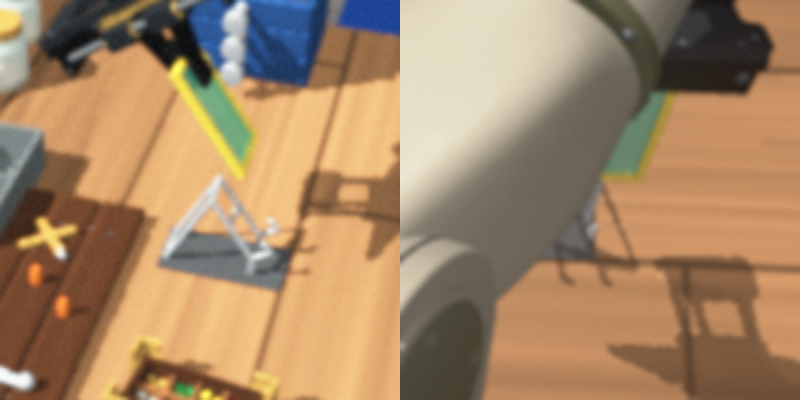

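The pane in the side view, at crop (215,115), hangs parallel to the easel face above the pocket at (262,250). I check the pane's pose in the hand from depth.

Run:
```python
from g import *
s=read_state();q=R.from_quat(s["eef_rot"]);p=s["ee_pos"]
im=cv2.imread("pics/s3raw.png");H=cv2.cvtColor(im,cv2.COLOR_BGR2HSV);C=cloud("side",np.load("s3d.npy"))
m=(cv2.inRange(H,(22,110,90),(34,255,255))>0)|(cv2.inRange(H,(40,50,50),(90,255,255))>0)
v,u=np.mgrid[:384,:512];m&=(u>255)&(u<305)&(v>65)&(v<125)
T=q.inv().apply(C[m]-p);T=T[(abs(T[:,1])<.02)&(abs(T[:,0])<.05)]
print(len(T),np.round(np.percentile(T,[1,50,99],axis=0),4))
A=np.c_[T[:,0],T[:,2],np.ones(len(T))]
f=T[(T[:,2]>.03)&(abs(T[:,0])<.025)];A=np.c_[f[:,0],f[:,2],np.ones(len(f))];print("plane y=ax+bz+c",np.linalg.lstsq(A,f[:,1],rcond=None)[0])
```

```text
615 [[-0.0304 -0.0139 -0.015 ]
 [ 0.0118 -0.0041  0.0497]
 [ 0.0355  0.0024  0.1031]]
plane y=ax+bz+c [-0.0036296  -0.0182379  -0.00290522]
```

Emit:
send_rows --pt "0.1 0 0.1 -0.001 0.007 0.008 1" --pt "0.1 0 0.1 -0.001 0.007 0.008 1" --pt "0.1 0 0.1 -0.001 0.006 0.008 1" --pt "0.1 0 0.1 -0.001 0.006 0.008 1" --pt "0.1 0 0.1 -0.001 0.005 0.008 1" --pt "0.1 0 0.1 0 0.004 0.007 1" --pt "0 0 0 0 0.003 0.006 1" --pt "0 0 0 0 0 0.004 1" --pt "0 0 0 0 0 0 1" --pt "0 0 0 0 0 0 1"

```text
time: 11.3
ee_pos: [0.5397, -0.2513, 0.151]
eef_rot: [0.675, 0.674, -0.211, -0.214]
ft_force: [0.1, 0.5, -1.5]
width: 0.0079
```

```bash
cat > e.py <<'E'
from g import *
s=read_state();print(np.round(s["joint_positions"],3),s["width"])
d=s["ee_pos"]-np.array([.4977,-.2516,.0814])
print("TCP rel seat: up %.4f out %.4f y %.4f"%(d@[.574,0,.819],d@[-.819,0,.574],d[1]))
plan(np.array([.4977,-.2526,.0814])+.0444*np.array([.574,0,.819]),frame([.819,0,-.574],[-.574,0,-.819]),1)
E
python3 e.py
python3 - <<'E'
from g import *
im,d=camera("side")
np.save("s4d.npy",d);cv2.imwrite("pics/s4raw.png",im)
cv2.imwrite("pics/s4.png",cv2.resize(im[70:180,220:340],(720,660))[:600])
E
```

```text
[-0.079  0.843  0.639  1.168 -0.184  1.811  0.522] 0.007902699922881744
TCP rel seat: up 0.0811 out 0.0056 y 0.0003
from [ 0.5397 -0.2513  0.151 ] total rot [-0.01 -0.24  0.02] shift world [-0.0165 -0.0013 -0.0332]
[-0.0, -0.2, 0.0] [-0.0015, 0.0056, 0.0367]
```

View pics/s4.png

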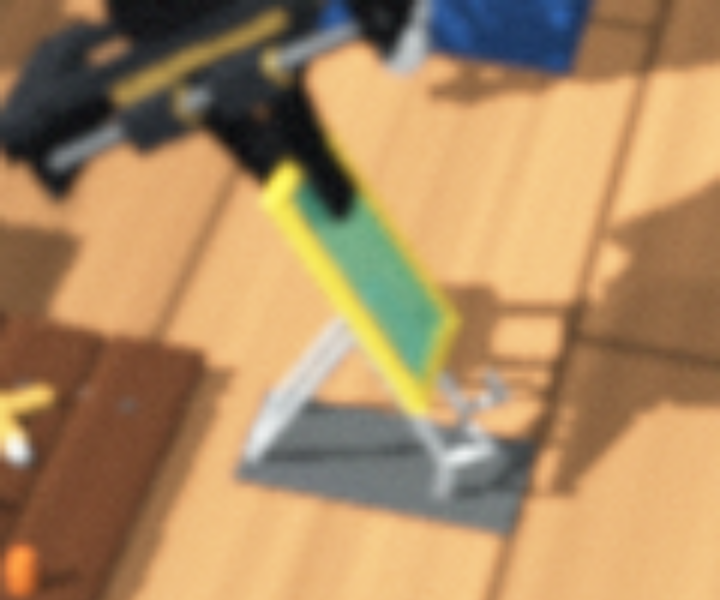

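The pane's lower edge, at crop (430,400), is just above the lips at (460,460) and close to the rails. I slide it down along the face.

Emit:
send_rows --pt "0 0 0 0 0.001 0.004 1" --pt "0 0 0 0 0.001 0.005 1" --pt "0 0 0 0 0.001 0.005 1" --pt "0 0 0 0 0 0.005 1" --pt "0 0 0 0 0 0.004 1" --pt "0 0 0 0 0 0.003 1" --pt "0 0 0 0 0 0.002 1" --pt "0 0 0 0 0 0.001 1" --pt "0 0 0 0 0 0 1" --pt "0 0 0 0 0 0 1"

```text
time: 12.35
ee_pos: [0.5245, -0.2513, 0.1242]
eef_rot: [0.675, 0.674, -0.211, -0.214]
ft_force: [-1.1, 0.1, -1.5]
width: 0.0079
```

```bash
python3 e.py
```

```text
[-0.091  0.835  0.636  1.243 -0.182  1.744  0.522] 0.007920518771006088
TCP rel seat: up 0.0505 out 0.0026 y 0.0003
from [ 0.5245 -0.2513  0.1242] total rot [ 0.08 -0.22  0.01] shift world [-0.0013 -0.0013 -0.0065]
[0.1, -0.2, 0.0] [-0.0013, 0.0026, 0.0061]
```

Emit:
send_rows --pt "0 0 0 0 0 0.001 1" --pt "0 0 0 0 0 0.001 1" --pt "0 0 0 0 0 0.001 1" --pt "0 0 0 0 0 0.001 1" --pt "0 0 0 0 0 0.001 1" --pt "0 0 0 0 0 0 1" --pt "0 0 0 0 0 0 1" --pt "0 0 0 0 0 0 1" --pt "0 0 0 0 0 0 1" --pt "0 0 0 0 0 0 1"

```text
time: 13.35
ee_pos: [0.5217, -0.2513, 0.12]
eef_rot: [0.675, 0.674, -0.211, -0.213]
ft_force: [0.1, 0.0, -0.7]
width: 0.0081
```

```bash
python3 e.py
python3 - <<'E'
from g import *
im,d=camera("side")
np.save("s4d.npy",d);cv2.imwrite("pics/s5raw.png",im)
cv2.imwrite("pics/s5.png",cv2.resize(im[70:180,220:340],(720,660))[:600])
E
```

```text
[-0.093  0.833  0.635  1.256 -0.182  1.733  0.523] 0.008091726249916725
TCP rel seat: up 0.0454 out 0.0025 y 0.0003
from [ 0.5217 -0.2513  0.12  ] total rot [ 0.11 -0.2   0.01] shift world [ 0.0015 -0.0013 -0.0023]
[0.1, -0.2, 0.0] [-0.0013, 0.0025, 0.001]
```

View pics/s5.png

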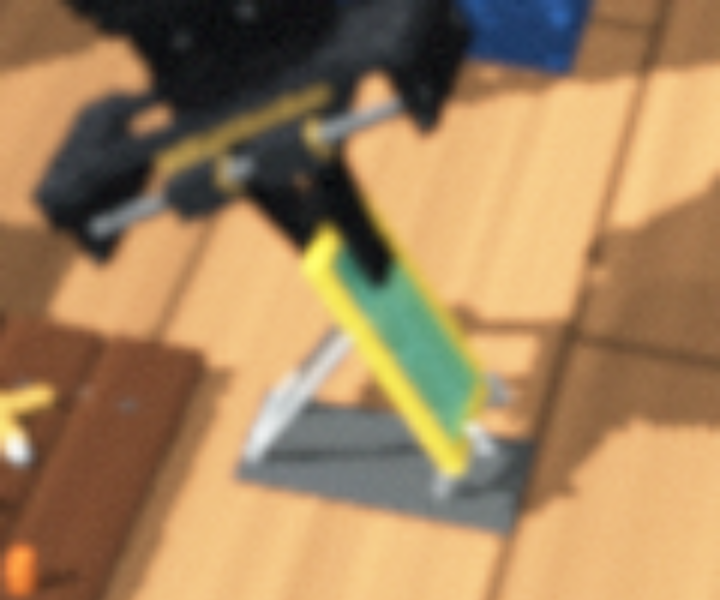

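The lower edge is in the pocket, with the lip ends in front of it at crop (485,435). I press on gently until contact.

Emit:
send_rows --pt "0 0 0 0 0.0005 0.0005 1" --pt "0 0 0 0 0.0005 0.0005 1" --pt "0 0 0 0 0.0005 0.0005 1" --pt "0 0 0 0 0 0.0005 1" --pt "0 0 0 0 0 0.0005 1" --pt "0 0 0 0 0 0.0005 1" --pt "0 0 0 0 0 0 1" --pt "0 0 0 0 0 0 1" --pt "0 0 0 0 0 0 1" --pt "0 0 0 0 0 0 1"

```text
time: 14.4
ee_pos: [0.5224, -0.2515, 0.1193]
eef_rot: [0.675, 0.675, -0.211, -0.212]
ft_force: [0.9, 1.1, 3.6]
width: 0.0079
```

```bash
python3 e.py
```

```text
[-0.093  0.833  0.635  1.257 -0.182  1.73   0.522] 0.00791632942558482
TCP rel seat: up 0.0452 out 0.0015 y 0.0001
from [ 0.5224 -0.2515  0.1193] total rot [ 0.25 -0.13  0.01] shift world [ 0.0008 -0.0011 -0.0015]
[0.3, -0.1, 0.0] [-0.0012, 0.0015, 0.0008]
```

Contact is made: the wrist force rose by about 5 N at 45 mm up the face, as expected. I nudge the pane towards the face, then open.

Emit:
send_rows --pt "0 0 0 0 0.0007 0 1" --pt "0 0 0 0 0.0007 0 1" --pt "0 0 0 0 0 0 1" --pt "0 0 0 0 0 0 0.3" --pt "0 0 0 0 0 0 0.3" --pt "0 0 0 0 0 0 0.3" --pt "0 0 0 0 0 0 0.3" --pt "0 0 0 0 0 0 0.3" --pt "0 0 0 0 0 0 0.3" --pt "0 0 0 0 0 0 0.3"

```text
time: 15.4
ee_pos: [0.523, -0.2515, 0.1173]
eef_rot: [0.675, 0.674, -0.211, -0.213]
ft_force: [0.3, 0.2, 0.6]
width: 0.0306
```

```bash
python3 e.py
python3 - <<'E'
from g import *
im,d=camera("side")
np.save("s6d.npy",d);cv2.imwrite("pics/s6raw.png",im)
cv2.imwrite("pics/s6.png",cv2.resize(im[70:180,220:340],(720,660))[:600])
E
```

```text
[-0.092  0.838  0.634  1.254 -0.183  1.729  0.521] 0.03063730099108773
TCP rel seat: up 0.0439 out -0.0001 y 0.0001
from [ 0.523  -0.2515  0.1173] total rot [ 0.17 -0.16 -0.01] shift world [ 0.0002 -0.0011  0.0005]
[0.2, -0.2, -0.0] [-0.0011, -0.0001, -0.0005]
```

View pics/s6.png

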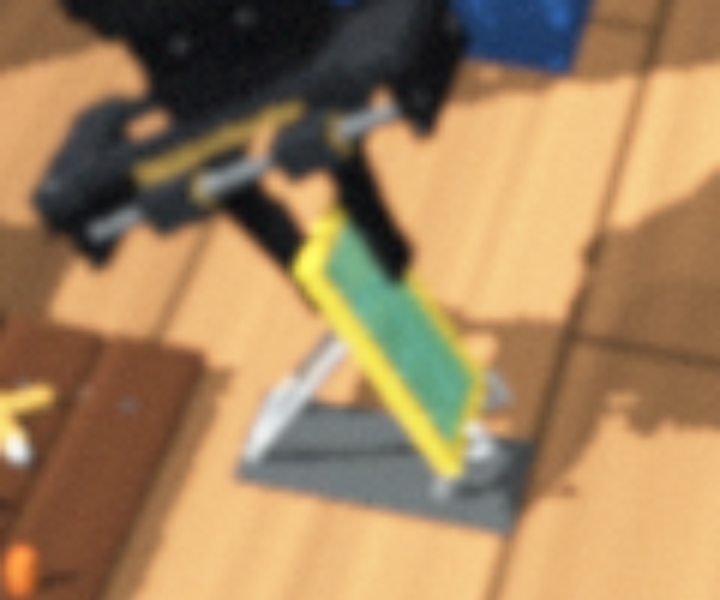

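The fingers are open with a gap on each side, and the pane rests leaning on the wire. I retract along the face and measure.

Emit:
send_rows --pt "0 0 0 0 0 -0.005 0.3" --pt "0 0 0 0 0 -0.01 0.3" --pt "0 0 0 0 0 -0.015 0.3" --pt "0 0 0 0 0 -0.015 0.3" --pt "0 0 0 0 0 -0.015 0.3" --pt "0 0 0 0 0 -0.015 0.3" --pt "0 0 0 0 0 -0.015 0.3" --pt "0 0 0 0 0 -0.015 0.3" --pt "0 0 0 0 0 -0.005 0.3" --pt "0 0 0 0 0 0 0.3"

```text
time: 16.45
ee_pos: [0.5911, -0.2515, 0.2164]
eef_rot: [0.675, 0.675, -0.211, -0.211]
ft_force: [-0.4, -0.3, -0.7]
width: 0.0305
```

```bash
cat > pane.py <<'E'
from g import *
import sys
k=sys.argv[1]
for n,(x0,y0,x1,y1) in (("side",(250,75,320,165)),("top",(335,150,400,225))):
    im,d=camera(n);cv2.imwrite(f"pics/{n}{k}.png",im);np.save(f"{n}{k}d.npy",d)
    H=cv2.cvtColor(im,cv2.COLOR_BGR2HSV);C=cloud(n,d)
    m=(cv2.inRange(H,(22,110,80),(34,255,255))>0)|(cv2.inRange(H,(40,40,40),(95,255,255))>0)
    v,u=np.mgrid[:384,:512];m&=(u>x0)&(u<x1)&(v>y0)&(v<y1)
    P=C[m];P=P[(P[:,2]>.02)&(P[:,2]<.15)]
    d=P-np.array([.4977,-.2516,.0814]);L=np.c_[d@[-.819,0,.574],d[:,1],d@[.574,0,.819]]
    L=L[abs(L[:,0])<.02]
    print(n,len(L),"out/y/up pct",np.round(np.percentile(L,[2,50,98],axis=0),4).tolist())
    f=L[(abs(L[:,1])<.025)&(abs(L[:,2])<.05)];A=np.c_[f[:,1],f[:,2],np.ones(len(f))]
    print(" face plane out=a y+b up+c",np.round(np.linalg.lstsq(A,f[:,0],rcond=None)[0],4),
      "minarea in plane",cv2.minAreaRect((L[:,1:]*1000).astype(np.float32)))
s=read_state();print(s["time"],np.round(s["joint_positions"],3))
E
python3 pane.py 7; python3 -c "
import cv2;a=cv2.imread('pics/side7.png');b=cv2.imread('pics/top7.png')
import numpy as np
cv2.imwrite('pics/s7.png',np.hstack([cv2.resize(a[70:190,220:340],(400,400)),cv2.resize(b[130:250,310:430],(400,400))]))"
```

```text
side 659 out/y/up pct [[-0.0023, -0.0309, -0.0552], [0.0033, 0.005, 0.0045], [0.0064, 0.0355, 0.0606]]
 face plane out=a y+b up+c [-0.0126 -0.0205  0.0032] minarea in plane ((1.1845283508300781, -1.2567558288574219), (127.08840942382812, 70.74539184570312), 89.67489624023438)
top 839 out/y/up pct [[-0.001, -0.0303, -0.0542], [0.0023, -0.0066, -0.0049], [0.0057, 0.0306, 0.0611]]
 face plane out=a y+b up+c [ 0.0057 -0.0106  0.002 ] minarea in plane ((0.5563087463378906, 3.1405105590820312), (65.04084014892578, 119.56248474121094), 0.7540107369422913)
16.55 [-0.022  0.909  0.637  0.895 -0.208  2.     0.511]
```

View pics/s7.png

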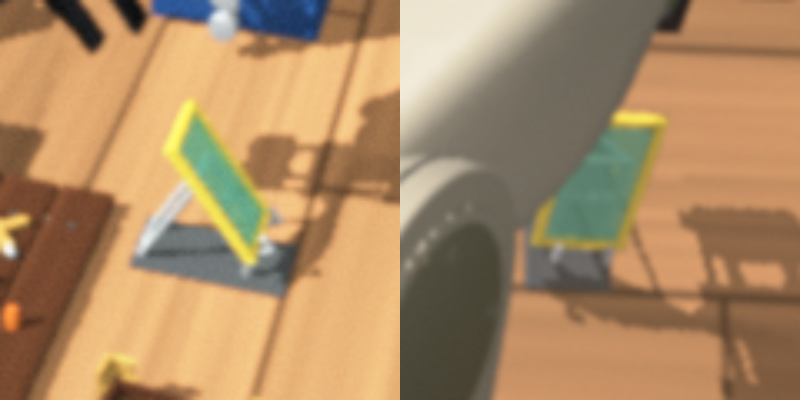

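The pane leans home. It is tilted within about 1° of the face, and its centre is within about 3 mm of easel_seat in both views. Now the regrip. I fit a quick kinematic model from the recorded readings to see which approach tilt is reachable.

```bash
cat > kin.py <<'E'
from g import *
from scipy.optimize import least_squares
import itertools
data=[([-1.1666,.3329,-.0647,1.4609,.0216,1.3499,-.0885],[.2586,.5686,.2388],[.2118,.9773,-.0007,-.0001]),
([-.374,.746,.374,1.28,-.291,1.811,-.026],[.5422,.0694,.1327],[.685,.655,-.219,-.23]),
([-.302,.46,.674,1.42,-.125,1.779,.397],[.489,-.1604,.2629],[.684,.695,-.155,-.16]),
([-.081,.782,.658,1.098,-.161,1.924,.54],[.5412,-.2476,.2256],[.672,.678,-.207,-.212]),
([-.079,.843,.639,1.168,-.184,1.811,.522],[.5397,-.2513,.151],[.675,.674,-.211,-.214]),
([-.092,.838,.634,1.254,-.183,1.729,.521],[.523,-.2515,.1173],[.675,.674,-.211,-.213]),
([-.022,.909,.637,.895,-.208,2.0,.511],[.5911,-.2515,.2164],[.675,.675,-.211,-.211])]
def fk(q,x,sg):
    h,l1,l2,L,a,b,c=x
    Z=lambda t:R.from_euler('z',t);Y=lambda t:R.from_euler('y',t)
    A=Z(sg[0]*q[0])*Y(q[1]);p=np.array([0,0,h])+A.apply([a,0,l1])
    A=A*Z(sg[1]*q[2])*Y(q[3]);p=p+A.apply([b,0,l2])
    A=A*Z(sg[2]*q[4])*Y(q[5]);p=p+A.apply([0,0,L])
    return p,A*Z(sg[3]*q[6]+c)
if __name__=="__main__":
    best=None
    for sg in itertools.product((1,-1),repeat=4):
        for c0 in(0,np.pi/2,np.pi,-np.pi/2):
            def res(x):
                o=[]
                for q,p,r in data:
                    P,A=fk(q,x,sg);o+=list((P-p)*5)+list((A.inv()*R.from_quat(r)).as_rotvec())
                return o
            s=least_squares(res,[.3,.35,.35,.2,0,0,c0])
            if best is None or s.cost<best[0]:best=(s.cost,sg,s.x)
    print(best);np.save("kin.npy",np.r_[best[2],best[1]])
E
python3 kin.py
```

```text
(np.float64(0.03797948921883951), (-1, -1, -1, -1), array([ 0.3139822 ,  0.4046909 ,  0.52837872,  0.28257729, -0.01364119,
        0.06600289,  1.57086682]))
```

```bash
cat > kin2.py <<'E'
from g import *
from kin import data
from scipy.optimize import least_squares
Z=lambda t:R.from_euler('z',t);Y=lambda t:R.from_euler('y',t)
sg=(-1,-1,-1,-1)
def fk(q,x):
    h,l1,l2,L,a,b,c,e,f,g=x[:10]
    A=Z(sg[0]*q[0]);p=A.apply([f,0,h]);A=A*Y(q[1]);p=p+A.apply([a,x[10],l1])
    A=A*Z(sg[1]*q[2])*Y(q[3]);p=p+A.apply([b,x[11],l2])
    A=A*Z(sg[2]*q[4])*Y(q[5]);p=p+A.apply([e,x[12],L])
    return p,A*Z(sg[3]*q[6]+c)
def res(x):
    o=[]
    for q,p,r in data:
        P,A=fk(q,x);o+=list((P-p)*5)+list((A.inv()*R.from_quat(r)).as_rotvec())
    return np.array(o+list(np.array(x[[4,5,7,8,10,11,12]])*.02))
s=least_squares(res,[.3,.4,.5,.28,0,0,np.pi/2,0,0,0,0,0,0])
np.save("kin2.npy",s.x)
if __name__=="__main__":
    print(s.cost,np.round(s.x,4));print(np.round(res(s.x)[:42].reshape(-1,6)*[200,200,200,57,57,57],1))
E
python3 kin2.py
```

```text
1.2176307314188913e-05 [ 2.5790e-01  4.4900e-01  4.9040e-01  3.3430e-01 -7.0000e-04  9.0000e-04
  1.5709e+00  6.0000e-04  9.0000e-04  5.2333e+00 -2.1000e-02 -2.1900e-02
 -2.7000e-03]
[[-0.1 -0.  -0.1  0.  -0.  -0. ]
 [-0.   0.  -0.1  0.   0.   0. ]
 [ 0.   0.1  0.1  0.1  0.   0. ]
 [ 0.1 -0.4  0.3  0.1  0.  -0.1]
 [-0.2  0.  -0.  -0.1 -0.   0. ]
 [ 0.2 -0.1  0.2  0.1  0.1 -0. ]
 [-0.1  0.3 -0.3 -0.  -0.   0. ]]
```

```bash
cat > ik.py <<'E'
from kin2 import *
X=np.load("kin2.npy")
lo=np.array([-2.6,-.5,-1.47,.16,-1.27,.06,-2.6])+.03;hi=np.array([2.6,2.12,1.34,2.42,4.41,2.06,2.6])-.03
def ik(p,A,seed,n=12,rs=np.random.RandomState(0)):
    out=[]
    for k in range(n):
        q0=np.clip(seed,lo+.01,hi-.01) if k==0 else rs.uniform(lo,hi)
        f=lambda q:np.r_[(fk(q,X)[0]-p)*5,(fk(q,X)[1].inv()*A).as_rotvec()]
        r=least_squares(f,q0,bounds=(lo,hi),max_nfev=150)
        out.append((r.cost,np.abs(r.x-seed).max(),r.x))
    g=[o for o in out if o[0]<1e-6]
    return min(g,key=lambda o:o[1]) if g else min(out,key=lambda o:o[0])
if __name__=="__main__":
    s=read_state()["joint_positions"]
    for t in(55,45,35,25):
        for sy in(1,-1):
            z=np.array([np.sin(np.radians(t)),0,-np.cos(np.radians(t))])
            c=np.array([.497,-.2506,.081])+.002*z
            for back in(0,.05):
                o=ik(c-back*z,frame([0,sy,0],z),s);print(t,sy,back,"cost %.1e dq %.2f"%o[:2],np.round(o[2],2))
E
time python3 ik.py
```

```text
55 1 0 cost 5.0e-17 dq 2.44 [ 2.05  0.87 -1.44  2.37  2.23  0.12  0.38]
55 1 0.05 cost 6.9e-03 dq 4.59 [ 2.14  0.66 -1.44  2.39  4.38  0.09 -1.87]
55 -1 0 cost 2.3e-10 dq 3.88 [ 2.    0.71 -1.35  2.37  3.67  0.09  1.99]
55 -1 0.05 cost 7.1e-04 dq 2.23 [ 2.2   0.54 -1.44  2.39 -1.24  0.24  0.57]
45 1 0 cost 2.1e-18 dq 2.05 [ 1.9   0.49 -1.34  2.3  -0.25  0.1   2.56]
45 1 0.05 cost 1.1e-03 dq 2.06 [-0.68 -0.41  1.31  2.39 -0.31  0.29  2.57]
45 -1 0 cost 9.7e-16 dq 1.78 [ 1.7   0.31 -1.1   2.3  -1.24  0.22  0.31]
45 -1 0.05 cost 2.4e-19 dq 1.93 [ 1.9   0.09 -1.18  2.33 -1.24  0.45  0.25]
35 1 0 cost 7.3e-18 dq 2.01 [ 1.83  0.47 -1.37  2.21  0.39  0.32  1.84]
35 1 0.05 cost 1.2e-12 dq 1.57 [-0.8  -0.47  1.3   2.32  0.3   0.43  1.92]
35 -1 0 cost 8.1e-15 dq 1.59 [ 0.41  0.11  0.17  2.26 -0.96  0.41 -0.17]
35 -1 0.05 cost 1.8e-16 dq 1.51 [ 1.22  0.02 -0.6   2.24 -0.76  0.49 -0.34]
25 1 0 cost 1.7e-18 dq 1.75 [ 1.03  0.18 -0.55  2.11 -0.23  0.5   2.26]
25 1 0.05 cost 1.7e-19 dq 1.80 [ 1.26  0.08 -0.74  2.11 -0.29  0.61  2.31]
25 -1 0 cost 3.2e-19 dq 1.46 [ 0.03  0.14  0.51  2.16 -0.57  0.54 -0.61]
25 -1 0.05 cost 1.7e-16 dq 1.38 [ 0.03  0.01  0.51  2.16 -0.39  0.62 -0.75]
real	1m33.563s
user	1m33.339s
sys	0m0.140s
```

```bash
cat > path.py <<'E'
from ik import *
def zt(t,yaw=0):
    return R.from_euler('z',yaw,degrees=True).apply([np.sin(np.radians(t)),0,-np.cos(np.radians(t))])
def fr(t,yaw=0): return frame(R.from_euler('z',yaw,degrees=True).apply([0,-1,0]),zt(t,yaw))
if __name__=="__main__":
    q=read_state()["joint_positions"]
    E=np.array([.497,-.2506,.081]);B=np.array([.477,-.032,.044])
    for nm,p,A in(("mid",[.5,-.25,.26],fr(0)),("pre",E-.09*zt(28),fr(28)),("gr",E+.002*zt(28),fr(28)),("up",[.46,-.25,.2],fr(28)),("mid",[.48,-.15,.2],fr(0)),("box",B+[0,0,.08],fr(-27,-7)),("boxd",B,fr(-27,-7))):
        o=ik(np.array(p),A,q,n=1);q=o[2];print(nm,"%.1e %.2f"%o[:2],np.round(q,2))
    plan([.5,-.25,.26],fr(0),14)
E
python3 path.py
```

```text
mid 7.6e-06 1.61 [-0.11  0.19  0.57  1.63 -0.1   1.36 -1.1 ]
pre 1.2e-17 0.70 [ 0.22 -0.1   0.35  2.2  -0.37  0.66 -0.75]
gr 1.2e-05 0.23 [ 0.29  0.12  0.25  2.18 -0.6   0.48 -0.56]
up 5.5e-17 0.26 [ 0.41 -0.13  0.16  2.13 -0.35  0.75 -0.79]
mid 2.0e-07 0.56 [ 0.17  0.09  0.04  1.83 -0.    1.22 -1.35]
box 3.7e-12 0.37 [-0.01  0.46  0.02  1.62 -0.06  1.53 -1.66]
boxd 9.9e-14 0.14 [ 0.    0.56  0.01  1.66 -0.06  1.39 -1.66]
from [ 0.5905 -0.2514  0.2157] total rot [-27.25  27.16  86.98] shift world [-0.0905  0.0014  0.0443]
[-1.9, 1.9, 6.2] [0.0001, -0.0071, 0.0011]
[-1.9, 1.9, 6.2] [-0.0007, -0.0071, 0.0008]
[-1.9, 1.9, 6.2] [-0.0015, -0.007, 0.0006]
[-1.9, 1.9, 6.2] [-0.0023, -0.0068, 0.0003]
[-1.9, 1.9, 6.2] [-0.003, -0.0065, -0.0001]
[-1.9, 1.9, 6.2] [-0.0037, -0.0062, -0.0004]
[-1.9, 1.9, 6.2] [-0.0043, -0.0057, -0.0007]
[-1.9, 1.9, 6.2] [-0.0049, -0.0052, -0.0011]
[-1.9, 1.9, 6.2] [-0.0054, -0.0046, -0.0014]
[-1.9, 1.9, 6.2] [-0.0058, -0.0039, -0.0017]
[-1.9, 1.9, 6.2] [-0.0061, -0.0032, -0.0021]
[-1.9, 1.9, 6.2] [-0.0063, -0.0025, -0.0024]
[-1.9, 1.9, 6.2] [-0.0065, -0.0017, -0.0027]
[-1.9, 1.9, 6.2] [-0.0065, -0.0009, -0.0029]
```

Emit:
send_rows --pt "-1.9 1.9 6.2 0 -0.007 -0.004 -0.2" --pt "-1.9 1.9 6.2 0 -0.007 -0.004 -0.2" --pt "-1.9 1.9 6.2 -0.001 -0.007 -0.004 -0.5" --pt "-1.9 1.9 6.2 -0.002 -0.007 -0.003 -1" --pt "-1.9 1.9 6.2 -0.003 -0.006 -0.002 -1" --pt "-1.9 1.9 6.2 -0.004 -0.006 -0.001 -1" --pt "-1.9 1.9 6.2 -0.004 -0.006 -0.001 -1" --pt "-1.9 1.9 6.2 -0.005 -0.005 -0.001 -1" --pt "-1.9 1.9 6.2 -0.005 -0.005 -0.001 -1" --pt "-1.9 1.9 6.2 -0.006 -0.004 -0.001 -1"

```text
time: 17.55
ee_pos: [0.5304, -0.2474, 0.257]
eef_rot: [0.976, 0.194, -0.07, -0.068]
ft_force: [0.1, 0.7, 0.0]
width: 0.0866
```

Run:
```python
from path import *
s=read_state();print(np.round(s["joint_positions"],2))
plan(np.array([.497,-.2506,.081])-.1*zt(28),fr(28),10)
```

```text
[-0.27  0.52  0.96  1.41 -0.4   1.62 -0.5 ]
from [ 0.5304 -0.2474  0.257 ] total rot [-13.25  35.7   20.15] shift world [-0.0804 -0.0032 -0.0877]
[-1.3, 3.6, 2.0] [-0.0065, -0.0013, 0.0099]
[-1.3, 3.6, 2.0] [-0.0072, -0.0013, 0.0094]
[-1.3, 3.6, 2.0] [-0.0078, -0.0012, 0.0089]
[-1.3, 3.6, 2.0] [-0.0083, -0.0011, 0.0084]
[-1.3, 3.6, 2.0] [-0.0089, -0.001, 0.0078]
[-1.3, 3.6, 2.0] [-0.0094, -0.0009, 0.0073]
[-1.3, 3.6, 2.0] [-0.0099, -0.0007, 0.0066]
[-1.3, 3.6, 2.0] [-0.0103, -0.0005, 0.006]
[-1.3, 3.6, 2.0] [-0.0106, -0.0002, 0.0053]
[-1.3, 3.6, 2.0] [-0.0109, 0.0, 0.0047]
```

Emit:
send_rows --pt "-1.3 3.6 2 -0.007 -0.001 0.006 -1" --pt "-1.3 3.6 2 -0.008 -0.001 0.008 -1" --pt "-1.3 3.6 2 -0.008 -0.001 0.009 -1" --pt "-1.3 3.6 2 -0.008 -0.001 0.008 -1" --pt "-1.3 3.6 2 -0.009 -0.001 0.008 -1" --pt "-1.3 3.6 2 -0.009 -0.001 0.007 -1" --pt "-1.3 3.6 2 -0.01 -0.001 0.007 -1" --pt "-1.3 3.6 2 -0.01 0 0.006 -1" --pt "-1.3 3.6 2 -0.01 0 0.005 -1" --pt "-1.3 3.6 2 -0.01 0 0.005 -1"

```text
time: 18.55
ee_pos: [0.4455, -0.246, 0.165]
eef_rot: [0.967, -0.008, 0.255, -0.005]
ft_force: [0.3, -0.5, -0.6]
width: 0.0868
```

Run:
```python
from path import *
s=read_state();print(np.round(s["joint_positions"],2))
plan(np.array([.497,-.2506,.081])-.07*zt(28),fr(28),5)
```

```text
[-0.45 -0.33  0.95  2.25  0.01  0.64 -1.06]
from [ 0.4455 -0.246   0.165 ] total rot [-0.33 -1.53 -1.04] shift world [ 0.0187 -0.0046 -0.0222]
[-0.1, -0.3, -0.2] [0.0011, 0.0009, 0.0057]
[-0.1, -0.3, -0.2] [0.0011, 0.0009, 0.0057]
[-0.1, -0.3, -0.2] [0.0011, 0.0009, 0.0057]
[-0.1, -0.3, -0.2] [0.0012, 0.0009, 0.0057]
[-0.1, -0.3, -0.2] [0.0012, 0.0009, 0.0057]
```

Emit:
send_rows --pt "0 -0.3 -0.2 0.001 0.001 0.005 -1" --pt "0 -0.3 -0.2 0.001 0.001 0.005 -1" --pt "0 -0.3 -0.2 0.001 0.001 0.005 -1" --pt "0 -0.3 -0.2 0.001 0.001 0.004 -1" --pt "0 -0.3 -0.2 0.001 0.001 0.003 -1" --pt "0 0 0 0 0 0 -1" --pt "0 0 0 0 0 0 -1" --pt "0 0 0 0 0 0 -1" --pt "0 0 0 0 0 0 -1" --pt "0 0 0 0 0 0 -1"

```text
time: 19.55
ee_pos: [0.46, -0.2494, 0.145]
eef_rot: [0.971, 0.002, 0.239, -0.004]
ft_force: [-0.1, 0.4, -0.5]
width: 0.0869
```

Run:
```python
from path import *
s=read_state();print(np.round(s["joint_positions"],2))
E=np.array([.497,-.2506,.081])
o=ik(E+.002*zt(28),fr(28),s["joint_positions"],n=1);print(o)
plan(E-.03*zt(28),fr(28),5)
im,d=camera("side");im2,d2=camera("top")
cv2.imwrite("pics/s8.png",np.hstack([cv2.resize(im[70:190,220:340],(400,400)),cv2.resize(im2[130:250,310:430],(400,400))]))
```

```text
[-0.58 -0.24  1.09  2.23 -0.07  0.61 -0.97]
(np.float64(1.3202911742632193e-16), np.float64(0.8513513048895085), array([-0.5052904 ,  0.22799953,  1.12958661,  2.21159126, -0.91996369,
        0.59399257, -0.27740308]))
from [ 0.46   -0.2494  0.145 ] total rot [-0.51  0.3   0.14] shift world [ 0.0229 -0.0012 -0.0375]
[-0.1, 0.1, 0.0] [0.0006, 0.0003, 0.0088]
[-0.1, 0.1, 0.0] [0.0006, 0.0003, 0.0088]
[-0.1, 0.1, 0.0] [0.0005, 0.0003, 0.0088]
[-0.1, 0.1, 0.0] [0.0005, 0.0003, 0.0088]
[-0.1, 0.1, 0.0] [0.0005, 0.0002, 0.0088]
```

View pics/s8.png

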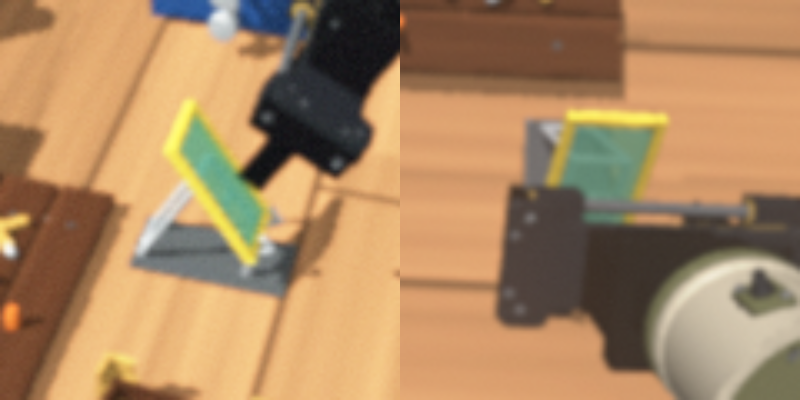

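The pane still leans home, and the fingers (side crop (265,165)) approach from the front with one each side of its width. I continue in.

Emit:
send_rows --pt "0 0 0 0.0005 0 0.007 -1" --pt "0 0 0 0.0005 0 0.008 -1" --pt "0 0 0 0.0005 0 0.008 -1" --pt "0 0 0 0.0005 0 0.008 -1" --pt "0 0 0 0 0 0.006 -1" --pt "0 0 0 0 0 0.004 -1" --pt "0 0 0 0 0 0 -1" --pt "0 0 0 0 0 0 -1" --pt "0 0 0 0 0 0 -1" --pt "0 0 0 0 0 0 -1"

```text
time: 20.65
ee_pos: [0.4817, -0.2498, 0.11]
eef_rot: [0.97, 0.001, 0.242, -0.005]
ft_force: [0.1, 0.2, -1.3]
width: 0.0871
```

```bash
python3 - <<'E'
from path import *
s=read_state();print(np.round(s["joint_positions"],2))
E=np.array([.497,-.2506,.081])
plan(E+.002*zt(28),fr(28),5)
E
python3 pane.py 9
```

```text
[-0.72  0.03  1.32  2.23 -0.59  0.58 -0.53]
from [ 0.4817 -0.2498  0.11  ] total rot [-0.53  0.03  0.01] shift world [ 0.0163 -0.0008 -0.0307]
[-0.1, 0.0, 0.0] [-0.0, 0.0002, 0.007]
[-0.1, 0.0, 0.0] [-0.0, 0.0002, 0.007]
[-0.1, 0.0, 0.0] [-0.0, 0.0002, 0.007]
[-0.1, 0.0, 0.0] [-0.0, 0.0002, 0.007]
[-0.1, 0.0, 0.0] [-0.0, 0.0002, 0.007]
side 499 out/y/up pct [[-0.0023, -0.0298, -0.0565], [0.0032, 0.009, 0.0193], [0.0069, 0.0358, 0.0611]]
 face plane out=a y+b up+c [-0.0059 -0.0172  0.0032] minarea in plane ((12.608652114868164, 1.109100341796875), (90.7776107788086, 123.78522491455078), 1.407061219215393)
top 547 out/y/up pct [[-0.0028, -0.0301, -0.0076], [0.0019, -0.0004, 0.0368], [0.0049, 0.0325, 0.0617]]
 face plane out=a y+b up+c [ 0.0052 -0.0127  0.0021] minarea in plane ((-0.25084877014160156, 25.841564178466797), (73.67985534667969, 66.27790069580078), 88.5821304321289)
20.75 [-0.722  0.033  1.325  2.226 -0.586  0.577 -0.529]
```

Joint 3 is at 1.32, close to its 1.34 limit, so I must not go deeper this way. I check whether a minimum-norm differential IK reproduces the arm's behaviour, so that I can choose a better route.

```bash
cat > sim.py <<'E'
from path import *
def jac(q):
    J=np.zeros((6,7));p0,A0=fk(q,X)
    for i in range(7):
        d=q.copy();d[i]+=1e-5;p,A=fk(d,X);J[:3,i]=(p-p0)/1e-5;J[3:,i]=(A*A0.inv()).as_rotvec()/1e-5
    return J
def go(q,p,A,n=20,lam=0):
    q=np.array(q,float).copy();p0,A0=fk(q,X);w=(A0.inv()*A).as_rotvec()
    for i in range(n):
        t=(i+1)/n;pt=p0+t*(np.array(p)-p0);At=A0*R.from_rotvec(w*t)
        for _ in range(2):
            pc,Ac=fk(q,X);e=np.r_[pt-pc,(At*Ac.inv()).as_rotvec()];J=jac(q)
            q=q+J.T@np.linalg.solve(J@J.T+lam*np.eye(6),e)
    return q
if __name__=="__main__":
    pts=[([-.022,.909,.637,.895,-.208,2.0,.511],[.5911,-.2515,.2164],[.675,.675,-.211,-.211]),
    ([-.27,.52,.96,1.41,-.4,1.62,-.5],[.5304,-.2474,.257],[.976,.194,-.07,-.068]),
    ([-.45,-.33,.95,2.25,.01,.64,-1.06],[.4455,-.246,.165],[.967,-.008,.255,-.005]),
    ([-.58,-.24,1.09,2.23,-.07,.61,-.97],[.46,-.2494,.145],[.971,.002,.239,-.004]),
    ([-.722,.033,1.325,2.226,-.586,.577,-.529],[.4817,-.2498,.11],[.97,.001,.242,-.005])]
    for a,b in zip(pts,pts[1:]):
        print("meas",np.round(b[0],2));print("sim ",np.round(go(a[0],b[1],R.from_quat(b[2])),2))
E
python3 sim.py
```

```text
meas [-0.27  0.52  0.96  1.41 -0.4   1.62 -0.5 ]
sim  [-0.28  0.52  0.96  1.41 -0.41  1.62 -0.5 ]
meas [-0.45 -0.33  0.95  2.25  0.01  0.64 -1.06]
sim  [-0.43 -0.32  0.93  2.25 -0.02  0.64 -1.04]
meas [-0.58 -0.24  1.09  2.23 -0.07  0.61 -0.97]
sim  [-0.58 -0.24  1.1   2.22 -0.07  0.62 -0.97]
meas [-0.72  0.03  1.32  2.23 -0.59  0.58 -0.53]
sim  [-0.99 -0.15  1.54  2.22 -0.24  0.53 -0.81]
```

The model matches the arm exactly away from the limits. I search for a short detour that ends in a comfortable posture.

```bash
cat > search.py <<'E'
from sim import *
import sys
LO=np.array([-2.6,-.5,-1.47,.16,-1.27,.06,-2.6]);HI=np.array([2.6,2.12,1.34,2.42,4.41,2.06,2.6])
def walk(q,wps,n=8):
    mg=9;log=[]
    for p,A in wps:
        p=np.array(p,float);p0,A0=fk(q,X);w=(A0.inv()*A).as_rotvec()
        for i in range(n):
            q=go(q,p0+(p-p0)*(i+1)/n,A0*R.from_rotvec(w*(i+1)/n),n=1)
            m=min((q-LO).min(),(HI-q).min());mg=min(mg,m)
            if mg<.03:return mg,q,log
        log.append(q.copy())
    return mg,q,log
if __name__=="__main__":
    E=np.array([.497,-.2506,.081]);B=np.array([.477,-.032,.044])
    q0=read_state()["joint_positions"];rs=np.random.RandomState(int(sys.argv[1]));best=0
    import time;T=time.time()
    # retreat first (joint 3 moves away from limit)
    qpre=go(q0,[.455,-.25,.165],fr(28));print("retreat",np.round(qpre,2))
    while time.time()-T<200:
        t=rs.choice([20,24,28])
        W=[rs.uniform(.38,.62),rs.uniform(-.35,.05),rs.uniform(.22,.35)];
        tw=rs.uniform(-30,30);yw=rs.uniform(-70,70);roll=rs.uniform(-25,25)
        Aw=fr(tw,yw)*R.from_euler('y',0)*R.from_euler('x',roll,degrees=True)
        wps=[(W,Aw),(E-.09*zt(t),fr(t)),(E+.002*zt(t),fr(t)),([.46,-.24,.18],fr(t)),([.477,-.1,.2],fr(0)),(B+[0,0,.08],fr(t-55,-7)),(B,fr(t-55,-7))]
        mg,q,log=walk(qpre,wps)
        if mg>best:
            best=mg;print("%.3f t%d W %s tilt %.0f yaw %.0f roll %.0f"%(mg,t,np.round(W,3),tw,yw,roll));print([np.round(l,2).tolist() for l in log],flush=True)
E
(python3 search.py 1 > o1 & python3 search.py 2 >o2 & python3 search.py 3 >o3 & wait); tail -n 3 o1 o2 o3
```

```text
==> o1 <==
this script no longer has the robot

==> o2 <==
this script no longer has the robot

==> o3 <==
[[-0.13, 0.58, 0.95, 1.19, -0.46, 1.62, -1.72], [-0.44, -0.09, 0.94, 2.1, -0.13, 0.8, -0.99], [-0.35, 0.23, 0.92, 2.11, -0.6, 0.66, -0.61], [-0.48, -0.18, 0.93, 2.1, -0.02, 0.83, -1.1], [-0.6, 0.04, 0.74, 1.9, -0.03, 1.21, -1.42], [-0.45, 0.66, 0.66, 1.54, -0.33, 1.7, -1.4], [-0.43, 0.76, 0.62, 1.58, -0.37, 1.57, -1.38]]
0.303 t20 W [ 0.591 -0.229  0.348] tilt -22 yaw 17 roll -19
[[-0.42, 0.52, 0.77, 1.22, 0.14, 1.66, -0.9], [-0.38, -0.08, 0.88, 2.09, -0.15, 0.8, -0.97], [-0.31, 0.22, 0.87, 2.11, -0.57, 0.65, -0.63], [-0.42, -0.16, 0.88, 2.1, -0.05, 0.83, -1.08], [-0.54, 0.04, 0.68, 1.9, -0.03, 1.21, -1.42], [-0.42, 0.64, 0.61, 1.54, -0.31, 1.69, -1.42], [-0.4, 0.74, 0.58, 1.57, -0.35, 1.57, -1.4]]Exception ignored in: <_io.TextIOWrapper mode='rw' encoding='UTF-8'>
Traceback (most recent call last):
BrokenPipeError: [Errno 32] Broken pipe
Exception ignored in: <_io.TextIOWrapper mode='rw' encoding='UTF-8'>
Traceback (most recent call last):
BrokenPipeError: [Errno 32] Broken pipe
```

Those three searches should have run one at a time; the last one finished. It suggests a 20° approach tilt with a detour. I check whether a simpler variant also works.

```bash
cat > t.py <<'E'
from search import *
E=np.array([.497,-.2506,.081]);B=np.array([.477,-.032,.044])
q0=read_state()["joint_positions"];print(np.round(q0,3))
t=20
tail=[(E-.09*zt(t),fr(t)),(E+.002*zt(t),fr(t)),([.46,-.24,.18],fr(t)),([.477,-.1,.2],fr(0)),(B+[0,0,.08],fr(t-55,-7)),(B,fr(t-55,-7))]
q1=go(q0,[.455,-.25,.165],fr(28))
for nm,W in(("none",[]),("up vertical",[([.5,-.25,.25],fr(0))]),("upfar",[([.58,-.23,.33],fr(-20))]),("upfar yaw",[([.58,-.23,.33],fr(-20,20))]),("best",[([.591,-.229,.348],fr(-22,17)*R.from_euler('x',-19,degrees=True))])):
    for t in (20,24):
        tail=[(E-.09*zt(t),fr(t)),(E+.002*zt(t),fr(t)),([.46,-.24,.18],fr(t)),([.477,-.1,.2],fr(0)),(B+[0,0,.08],fr(t-55,-7)),(B,fr(t-55,-7))]
        mg,q,log=walk(q1,W+tail);print(nm,t,round(mg,3),[np.round(l,2).tolist() for l in log])
E
python3 t.py
```

```text
[-0.722  0.033  1.325  2.226 -0.586  0.577 -0.529]
none 20 0.222 [[-0.5, -0.1, 0.99, 2.1, -0.11, 0.8, -1.0], [-0.4, 0.24, 0.97, 2.11, -0.63, 0.67, -0.59], [-0.54, -0.2, 0.98, 2.11, 0.02, 0.83, -1.13], [-0.66, 0.04, 0.8, 1.9, -0.03, 1.21, -1.42], [-0.48, 0.67, 0.71, 1.54, -0.35, 1.7, -1.38], [-0.45, 0.77, 0.67, 1.58, -0.4, 1.58, -1.36]]
none 24 0.121 [[-0.47, -0.18, 0.97, 2.16, -0.08, 0.72, -1.0], [-0.45, 0.23, 1.04, 2.16, -0.75, 0.62, -0.45], [-0.53, -0.26, 0.96, 2.15, 0.05, 0.76, -1.14], [-0.63, 0.04, 0.78, 1.9, -0.03, 1.21, -1.42], [-0.5, 0.61, 0.7, 1.59, -0.33, 1.63, -1.4], [-0.47, 0.71, 0.66, 1.63, -0.38, 1.5, -1.37]]
up vertical 20 0.254 [[-0.43, 0.25, 0.97, 1.66, -0.21, 1.34, -1.0], [-0.49, -0.1, 0.98, 2.1, -0.12, 0.8, -1.0], [-0.39, 0.24, 0.96, 2.11, -0.62, 0.67, -0.59], [-0.53, -0.19, 0.97, 2.11, 0.01, 0.83, -1.12], [-0.65, 0.04, 0.79, 1.9, -0.03, 1.21, -1.42], [-0.48, 0.67, 0.7, 1.54, -0.34, 1.7, -1.38], [-0.45, 0.77, 0.66, 1.58, -0.39, 1.58, -1.36]]
up vertical 24 0.1 [[-0.43, 0.25, 0.97, 1.66, -0.21, 1.34, -1.0], [-0.48, -0.18, 0.98, 2.16, -0.08, 0.72, -1.01], [-0.46, 0.23
[... 1144 characters left out ...]
6, -0.03, 0.72, -1.04]]
best 20 0.303 [[-0.42, 0.51, 0.77, 1.22, 0.14, 1.66, -0.91], [-0.38, -0.08, 0.88, 2.09, -0.15, 0.8, -0.97], [-0.31, 0.22, 0.86, 2.11, -0.57, 0.65, -0.63], [-0.42, -0.16, 0.87, 2.1, -0.05, 0.83, -1.08], [-0.54, 0.04, 0.68, 1.9, -0.03, 1.21, -1.42], [-0.42, 0.64, 0.61, 1.54, -0.3, 1.69, -1.42], [-0.4, 0.74, 0.58, 1.57, -0.35, 1.57, -1.4]]
best 24 0.251 [[-0.42, 0.51, 0.77, 1.22, 0.14, 1.66, -0.91], [-0.41, -0.16, 0.91, 2.16, -0.12, 0.72, -0.97], [-0.38, 0.21, 0.97, 2.16, -0.71, 0.61, -0.49], [-0.46, -0.23, 0.91, 2.15, -0.0, 0.76, -1.1], [-0.56, 0.04, 0.7, 1.9, -0.03, 1.21, -1.42], [-0.46, 0.59, 0.64, 1.59, -0.3, 1.62, -1.43], [-0.43, 0.69, 0.6, 1.63, -0.35, 1.49, -1.4]]
```

No detour is needed. I retreat, re-tilt to 20° and go in again, with more than 0.2 rad of margin predicted.

Run:
```python
from path import *
E=np.array([.497,-.2506,.081])
plan(E-.085*zt(20),fr(20),8)
```

```text
from [ 0.4818 -0.2497  0.11  ] total rot [-0.54 -7.98  0.05] shift world [-0.0138 -0.0009  0.0509]
[-0.1, -1.0, 0.0] [0.0015, 0.0001, -0.0064]
[-0.1, -1.0, 0.0] [0.0013, 0.0001, -0.0065]
[-0.1, -1.0, 0.0] [0.0012, 0.0001, -0.0065]
[-0.1, -1.0, 0.0] [0.0011, 0.0001, -0.0065]
[-0.1, -1.0, 0.0] [0.001, 0.0001, -0.0065]
[-0.1, -1.0, 0.0] [0.0009, 0.0001, -0.0065]
[-0.1, -1.0, 0.0] [0.0008, 0.0001, -0.0065]
[-0.1, -1.0, 0.0] [0.0007, 0.0001, -0.0066]
```

Emit:
send_rows --pt "0 0 0 0.001 0 -0.007 -1" --pt "0 0 0 0.001 0 -0.007 -1" --pt "0 -1 0 0.001 0 -0.007 -1" --pt "-0.1 -1 0 0.001 0 -0.007 -1" --pt "-0.1 -1 0 0.001 0 -0.007 -1" --pt "-0.1 -1 0 0.001 0 -0.007 -1" --pt "-0.1 -1 0 0.001 0 -0.006 -1" --pt "-0.1 -1 0 0.001 0 -0.004 -1" --pt "0 -1 0 0 0 0 -1" --pt "0 -1 0 0 0 0 -1"

```text
time: 21.75
ee_pos: [0.465, -0.2505, 0.1642]
eef_rot: [0.985, -0.001, 0.174, -0.001]
ft_force: [-0.1, 0.0, 0.2]
width: 0.0871
```

Run:
```python
from path import *
E=np.array([.497,-.2506,.081])
print(np.round(read_state()["joint_positions"],2));plan(E+.002*zt(20),fr(20),10)
```

```text
[-0.54 -0.12  1.03  2.11 -0.09  0.79 -1.02]
from [ 0.465  -0.2505  0.1642] total rot [-0.11 -0.   -0.14] shift world [ 0.0327 -0.0001 -0.0851]
[-0.0, -0.0, -0.0] [0.0002, 0.0, 0.0091]
[-0.0, -0.0, -0.0] [0.0002, 0.0, 0.0091]
[-0.0, -0.0, -0.0] [0.0002, 0.0, 0.0091]
[-0.0, -0.0, -0.0] [0.0002, 0.0, 0.0091]
[-0.0, -0.0, -0.0] [0.0002, 0.0, 0.0091]
[-0.0, -0.0, -0.0] [0.0002, 0.0, 0.0091]
[-0.0, -0.0, -0.0] [0.0002, 0.0, 0.0091]
[-0.0, -0.0, -0.0] [0.0002, 0.0, 0.0091]
[-0.0, -0.0, -0.0] [0.0002, 0.0, 0.0091]
[-0.0, -0.0, -0.0] [0.0002, 0.0, 0.0091]
```

Emit:
send_rows --pt "0 0 0 0 0 0.006 -1" --pt "0 0 0 0 0 0.009 -1" --pt "0 0 0 0 0 0.009 -1" --pt "0 0 0 0 0 0.009 -1" --pt "0 0 0 0 0 0.009 -1" --pt "0 0 0 0 0 0.009 -1" --pt "0 0 0 0 0 0.007 -1" --pt "0 0 0 0 0 0.004 -1" --pt "0 0 0 0 0 0 -1" --pt "0 0 0 0 0 0 -1"

```text
time: 22.75
ee_pos: [0.4863, -0.2509, 0.0984]
eef_rot: [0.985, -0.0, 0.171, 0.002]
ft_force: [0.6, -0.3, -0.4]
width: 0.087
```

Run:
```python
from path import *
E=np.array([.497,-.2506,.081])
print(np.round(read_state()["joint_positions"],2));plan(E+.002*zt(20),fr(20),5)
```

```text
[-0.51  0.18  1.08  2.13 -0.52  0.69 -0.66]
from [ 0.4863 -0.2509  0.0984] total rot [0.28 0.35 0.03] shift world [ 0.0113  0.0003 -0.0193]
[0.1, 0.1, 0.0] [0.0008, -0.0001, 0.0044]
[0.1, 0.1, 0.0] [0.0008, -0.0001, 0.0044]
[0.1, 0.1, 0.0] [0.0008, -0.0001, 0.0044]
[0.1, 0.1, 0.0] [0.0008, -0.0001, 0.0044]
[0.1, 0.1, 0.0] [0.0008, -0.0001, 0.0044]
```

Emit:
send_rows --pt "0.1 0.1 0 0.001 0 0.004 -1" --pt "0.1 0.1 0 0.001 0 0.005 -1" --pt "0.1 0.1 0 0.001 0 0.005 -1" --pt "0 0 0 0.001 0 0.004 -1" --pt "0 0 0 0 0 0.002 -1" --pt "0 0 0 0 0 0 -1" --pt "0 0 0 0 0 0 -1" --pt "0 0 0 0 0 0 -1" --pt "0 0 0 0 0 0 -1" --pt "0 0 0 0 0 0 -1"

```text
time: 23.75
ee_pos: [0.4988, -0.2511, 0.0819]
eef_rot: [0.984, 0.0, 0.176, -0.001]
ft_force: [0.3, 0.1, -0.1]
width: 0.0873
```

Run:
```python
from path import *
E=np.array([.497,-.2506,.081])
print(np.round(read_state()["joint_positions"],2));plan(E+.002*zt(20),fr(20),1)
im,d=camera("side");im2,d2=camera("top")
cv2.imwrite("pics/s10.png",np.hstack([cv2.resize(im[70:190,220:340],(400,400)),cv2.resize(im2[130:250,310:430],(400,400))]))
```

```text
[-0.43  0.25  1.01  2.12 -0.64  0.68 -0.57]
from [ 0.4988 -0.2511  0.0819] total rot [-0.08 -0.25  0.03] shift world [-0.0011  0.0005 -0.0028]
[-0.1, -0.3, 0.0] [-0.002, -0.0005, 0.0022]
```

View pics/s10.png

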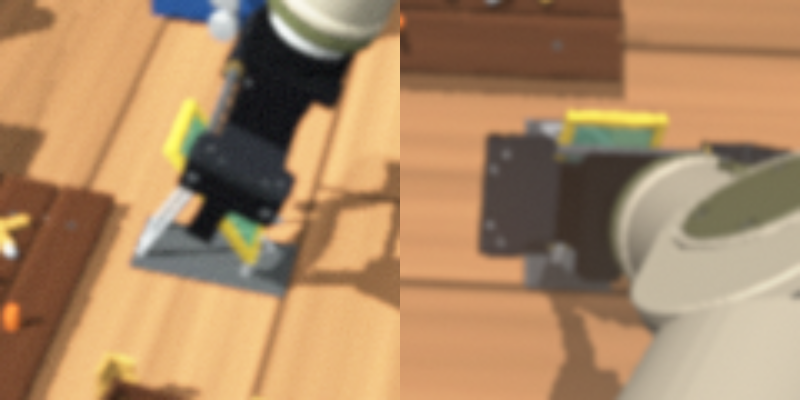

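Both fingers straddle the pane at mid-length and it hasn't moved. I close.

Emit:
send_rows --pt "0 0 0 -0.001 0 0.001 -1" --pt "0 0 0 -0.001 0 0.001 -1" --pt "0 0 0 0 0 0 1" --pt "0 0 0 0 0 0 1" --pt "0 0 0 0 0 0 1" --pt "0 0 0 0 0 0 1" --pt "0 0 0 0 0 0 1" --pt "0 0 0 0 0 0 1" --pt "0 0 0 0 0 0 1" --pt "0 0 0 0 0 0 1" --force 25

```text
time: 24.85
ee_pos: [0.4975, -0.2511, 0.0791]
eef_rot: [0.984, 0.0, 0.176, -0.001]
ft_force: [0.8, -0.5, -0.1]
width: 0.0655
```

```bash
cat > lift.py <<'E'
from search import *
E=np.array([.497,-.2506,.081]);B=np.array([.477,-.032,.044])
s=read_state();q0=s["joint_positions"];print(np.round(q0,2),s["width"])
u=np.array([.574,0,.819]);n=np.array([-.819,0,.574])
p=s["ee_pos"]
wps=[(p+.03*u+.01*n,fr(20)),(p+.06*u+.04*n,fr(20)),([.477,-.1,.2],fr(0)),(B+[0,0,.08],fr(-35,-7)),(B,fr(-35,-7))]
mg,q,log=walk(q0,wps);print(mg,[np.round(l,2).tolist() for l in log])
plan(p+.03*u+.004*n,fr(20),5)
plan(p+.06*u+.04*n,fr(20),10)
E
python3 lift.py
```

```text
[-0.42  0.25  1.01  2.12 -0.65  0.67 -0.56] 0.06546975629295188
0.17944199430274477 [[-0.49, 0.21, 1.06, 2.08, -0.56, 0.73, -0.66], [-0.61, 0.08, 1.15, 2.05, -0.35, 0.78, -0.83], [-0.86, 0.04, 1.02, 1.91, -0.04, 1.21, -1.4], [-0.57, 0.73, 0.85, 1.55, -0.42, 1.72, -1.31], [-0.54, 0.83, 0.8, 1.58, -0.48, 1.61, -1.29]]
from [ 0.4975 -0.2511  0.0791] total rot [-0.07 -0.25  0.03] shift world [0.0139 0.     0.0269]
[-0.0, -0.1, 0.0] [0.0045, -0.0, -0.0041]
[-0.0, -0.1, 0.0] [0.0045, -0.0, -0.0041]
[-0.0, -0.1, 0.0] [0.0045, -0.0, -0.0041]
[-0.0, -0.1, 0.0] [0.0045, -0.0, -0.0041]
[-0.0, -0.1, 0.0] [0.0045, -0.0, -0.0041]
from [ 0.4975 -0.2511  0.0791] total rot [-0.07 -0.25  0.03] shift world [0.0017 0.     0.0721]
[-0.0, -0.0, 0.0] [0.0027, -0.0, -0.0067]
[-0.0, -0.0, 0.0] [0.0027, -0.0, -0.0067]
[-0.0, -0.0, 0.0] [0.0026, -0.0, -0.0067]
[-0.0, -0.0, 0.0] [0.0026, -0.0, -0.0067]
[-0.0, -0.0, 0.0] [0.0026, -0.0, -0.0067]
[-0.0, -0.0, 0.0] [0.0026, -0.0, -0.0067]
[-0.0, -0.0, 0.0] [0.0026, -0.0, -0.0067]
[-0.0, -0.0, 0.0] [0.0026, -0.0, -0.0067]
[-0.0, -0.0, 0.0] [0.0026, -0.0, -0.0067]
[-0.0, -0.0, 0.0] [0.0026, -0.0, -0.0067]
```

The grip holds at a width of 65.5 mm. I lift up along the face out of the pocket.

Emit:
send_rows --pt "0 0 0 0.002 0 -0.002 1" --pt "0 0 0 0.004 0 -0.004 1" --pt "0 0 0 0.004 0 -0.004 1" --pt "0 0 0 0.005 0 -0.005 1" --pt "0 0 0 0.005 0 -0.005 1" --pt "0 0 0 0.005 0 -0.006 1" --pt "0 0 0 0.003 0 -0.008 1" --pt "0 0 0 0.002 0 -0.01 1" --pt "0 0 0 0 0 -0.006 1" --pt "0 0 0 0 0 0 1"

```text
time: 25.85
ee_pos: [0.5104, -0.2512, 0.142]
eef_rot: [0.984, 0.0, 0.176, -0.0]
ft_force: [0.5, 0.5, -1.2]
width: 0.0658
```

```bash
cat > held.py <<'E'
from path import *
import sys
s=read_state();print(s["time"],np.round(s["joint_positions"],2),s["width"])
out=[]
for n in("side","top"):
    im,d=camera(n);H=cv2.cvtColor(im,cv2.COLOR_BGR2HSV);C=cloud(n,d)
    cv2.imwrite(f"pics/{n}{sys.argv[1]}.png",im)
    m=(cv2.inRange(H,(22,110,80),(34,255,255))>0)|(cv2.inRange(H,(40,40,40),(95,255,255))>0)
    q=R.from_quat(s["eef_rot"]);T=q.inv().apply(C.reshape(-1,3)-s["ee_pos"])
    k=m.ravel()&(abs(T[:,1])<.045)&(abs(T[:,0])<.08)&(abs(T[:,2])<.06)
    T=T[k];
    if len(T)<30: print(n,"few",len(T));continue
    f=T[abs(T[:,1])<.028];
    for _ in range(4):
        c=np.polyfit(f[:,0],f[:,2],1);r=f[:,2]-np.polyval(c,f[:,0]);f=f[abs(r)<max(.003,1.5*r.std())]
    a=np.arctan(c[0]);al=T[:,0]*np.cos(a)+T[:,2]*np.sin(a)
    print(n,len(T),"angle in tool xz %.1f"%np.degrees(a),"front offset %.4f"%c[1],"along pct",np.round(np.percentile(al,[1,99]),4),"y",np.round(np.percentile(T[:,1],[1,99]),4))
ca=np.hstack([cv2.resize(cv2.imread(f"pics/side{sys.argv[1]}.png")[40:200,200:360],(400,400)),cv2.resize(cv2.imread(f"pics/top{sys.argv[1]}.png")[110:270,230:430],(500,400))[:,:400]])
cv2.imwrite(f"pics/h{sys.argv[1]}.png",ca)
E
python3 held.py 11
```

```text
25.85 [-0.57  0.14  1.12  2.05 -0.44  0.77 -0.76] 0.06578923911452328
side 265 angle in tool xz -33.9 front offset -0.0057 along pct [-0.0558  0.0633] y [-0.0369  0.0289]
top 340 angle in tool xz -33.6 front offset -0.0032 along pct [0.0391 0.0656] y [-0.0326  0.0306]
```

View pics/h11.png

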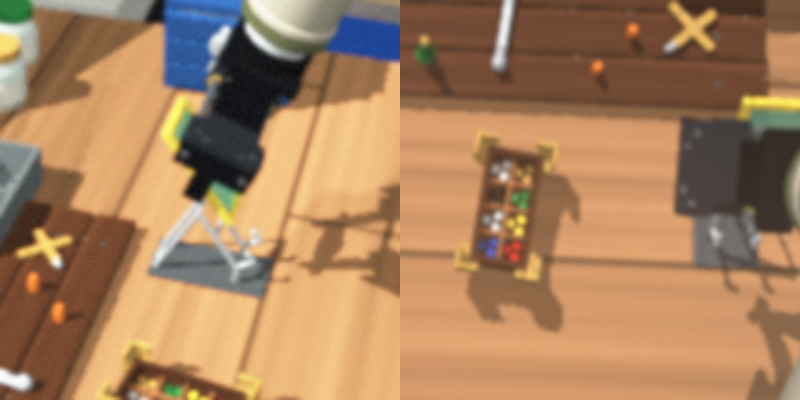

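The cover is held firmly, about 34° to the tool, and clear of the easel. I carry it to above the box while turning it flat.

Run:
```python
from search import *
s=read_state();q=s["joint_positions"]
B=np.array([.477,-.032,.044])
for W in ([.49,-.15,.2],):
    mg,q2,log=walk(q,[(W,fr(-5,-3)),(B+[0,0,.09],fr(-34,-7)),(B,fr(-34,-7))]);print(mg,[np.round(l,2).tolist() for l in log])
plan([.49,-.15,.2],fr(-5,-3),8)
plan(B+[0,0,.09],fr(-34,-7),10,p0=np.array([.49,-.15,.2]),q0=fr(-5,-3))
```

```text
0.18040719699445562 [[-0.75, 0.3, 1.13, 1.78, -0.25, 1.32, -1.18], [-0.61, 0.73, 0.91, 1.55, -0.44, 1.73, -1.29], [-0.57, 0.84, 0.85, 1.6, -0.5, 1.6, -1.26]]
from [ 0.5102 -0.2508  0.1412] total rot [ -0.47 -25.21   3.07] shift world [-0.0202  0.1008  0.0588]
[-0.1, -3.2, 0.4] [0.0002, -0.0126, -0.0078]
[-0.1, -3.2, 0.4] [-0.0003, -0.0126, -0.0078]
[-0.1, -3.2, 0.4] [-0.0008, -0.0126, -0.0077]
[-0.1, -3.2, 0.4] [-0.0014, -0.0126, -0.0077]
[-0.1, -3.2, 0.4] [-0.0019, -0.0126, -0.0076]
[-0.1, -3.2, 0.4] [-0.0024, -0.0125, -0.0075]
[-0.1, -3.2, 0.4] [-0.0029, -0.0125, -0.0074]
[-0.1, -3.2, 0.4] [-0.0033, -0.0125, -0.0072]
from [ 0.49 -0.15  0.2 ] total rot [  1.35 -28.99   3.81] shift world [-0.013  0.118 -0.066]
[0.1, -2.9, 0.4] [-0.0013, -0.0117, 0.0067]
[0.1, -2.9, 0.4] [-0.0011, -0.0117, 0.0068]
[0.1, -2.9, 0.4] [-0.0008, -0.0117, 0.0069]
[0.1, -2.9, 0.4] [-0.0005, -0.0116, 0.007]
[0.1, -2.9, 0.4] [-0.0002, -0.0116, 0.007]
[0.1, -2.9, 0.4] [0.0, -0.0116, 0.007]
[0.1, -2.9, 0.4] [0.0003, -0.0116, 0.0071]
[0.1, -2.9, 0.4] [0.0006, -0.0116, 0.0071]
[0.1, -2.9, 0.4] [0.0009, -0.0116, 0.0071]
[0.1, -2.9, 0.4] [0.0012, -0.0116, 0.007]
```

Emit:
send_rows --pt "0 0 0 0 -0.004 -0.012 1" --pt "0 -2 0 0 -0.01 -0.012 1" --pt "0 -3 0.4 0 -0.012 -0.01 1" --pt "0 -3.2 0.4 -0.001 -0.013 -0.008 1" --pt "0 -3.2 0.4 -0.002 -0.013 -0.007 1" --pt "0 -3.2 0.4 -0.002 -0.013 -0.006 1" --pt "0 -3.2 0.4 -0.003 -0.013 -0.005 1" --pt "0 -3.2 0.4 -0.003 -0.013 -0.003 1" --pt "0 -3 0.4 -0.001 -0.012 0 1" --pt "0.1 -3 0.4 -0.001 -0.012 0.004 1"

```text
time: 26.95
ee_pos: [0.4809, -0.1314, 0.1972]
eef_rot: [0.997, -0.03, -0.069, -0.007]
ft_force: [0.1, -0.4, -1.7]
width: 0.0656
```

Run:
```python
from path import *
s=read_state();print(np.round(s["joint_positions"],2),s["width"])
B=np.array([.477,-.032,.044])
plan(B+[0,0,.09],fr(-34,-7),10)
```

```text
[-0.73  0.3   1.07  1.78 -0.24  1.36 -1.22] 0.06559231127945656
from [ 0.4809 -0.1314  0.1972] total rot [  0.74 -26.     3.54] shift world [-0.0039  0.0994 -0.0632]
[0.1, -2.6, 0.4] [-0.0001, -0.0098, 0.0065]
[0.1, -2.6, 0.4] [0.0001, -0.0098, 0.0065]
[0.1, -2.6, 0.4] [0.0004, -0.0098, 0.0065]
[0.1, -2.6, 0.4] [0.0006, -0.0098, 0.0065]
[0.1, -2.6, 0.4] [0.0008, -0.0098, 0.0065]
[0.1, -2.6, 0.4] [0.0011, -0.0098, 0.0064]
[0.1, -2.6, 0.4] [0.0013, -0.0098, 0.0064]
[0.1, -2.6, 0.4] [0.0015, -0.0098, 0.0064]
[0.1, -2.6, 0.4] [0.0018, -0.0098, 0.0063]
[0.1, -2.6, 0.4] [0.002, -0.0098, 0.0062]
```

Emit:
send_rows --pt "0.1 -2.6 0.4 0 -0.01 0.003 1" --pt "0.1 -2.6 0.4 0 -0.01 0.006 1" --pt "0.1 -2.6 0.4 0 -0.01 0.006 1" --pt "0.1 -2.6 0.4 0.001 -0.01 0.006 1" --pt "0.1 -2.6 0.4 0.001 -0.01 0.006 1" --pt "0.1 -2.6 0.4 0.001 -0.01 0.006 1" --pt "0.1 -2.6 0.4 0.001 -0.01 0.006 1" --pt "0.1 -2.6 0.4 0.002 -0.01 0.006 1" --pt "0.1 -2.6 0.4 0.002 -0.007 0.005 1" --pt "0 -1.5 0 0.001 -0.004 0.003 1"

```text
time: 27.95
ee_pos: [0.4811, -0.0313, 0.1353]
eef_rot: [0.954, -0.057, -0.295, -0.02]
ft_force: [0.1, 0.1, -1.9]
width: 0.0658
```

Emit:
send_rows --pt "0 0 0 0 0 0 1" --pt "0 0 0 0 0 0 1" --pt "0 0 0 0 0 0 1" --pt "0 0 0 0 0 0 1" --pt "0 0 0 0 0 0 1" --pt "0 0 0 0 0 0 1" --pt "0 0 0 0 0 0 1" --pt "0 0 0 0 0 0 1" --pt "0 0 0 0 0 0 1" --pt "0 0 0 0 0 0 1"

```text
time: 28.95
ee_pos: [0.4814, -0.0323, 0.1356]
eef_rot: [0.954, -0.057, -0.293, -0.021]
ft_force: [0.2, -0.4, -1.5]
width: 0.0654
```

```bash
python3 held.py 12;  python3 - <<'E'
from path import *
B=np.array([.477,-.032,.044])
plan(B+[0,0,.05],fr(-34,-7),1)
E
```

```text
28.95 [-0.58  0.72  0.88  1.54 -0.43  1.74 -1.3 ] 0.06544326333930289
side 811 angle in tool xz -33.1 front offset -0.0035 along pct [-0.0589  0.0215] y [-0.0417  0.0329]
top 1260 angle in tool xz -33.5 front offset -0.0034 along pct [-0.0567  0.045 ] y [-0.0331  0.0328]
from [ 0.4814 -0.0323  0.1356] total rot [-0.28  0.17  0.2 ] shift world [-0.0044  0.0003 -0.0416]
[-0.3, 0.2, 0.2] [0.0197, 0.0005, 0.0369]
```

View pics/h12.png

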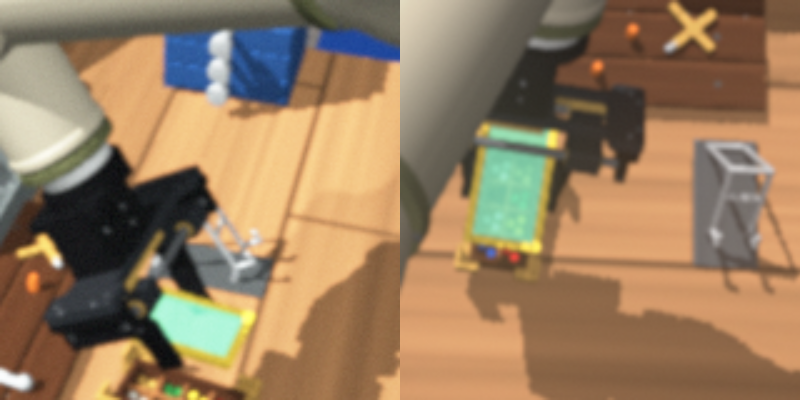

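The cover is nearly level above the box. I measure its outline in the world frame against the box.

```bash
cat > pw.py <<'E'
from path import *
import sys
zc=float(sys.argv[1]);k=sys.argv[2]
c=R.from_euler('z',-7,degrees=True)
for n,B in(("top",[.4781,-.0337]),("side",[.4764,-.0306])):
    im,d=camera(n);cv2.imwrite(f"pics/{n}{k}.png",im);H=cv2.cvtColor(im,cv2.COLOR_BGR2HSV);C=cloud(n,d)
    m=(cv2.inRange(H,(20,90,80),(36,255,255))>0)|(cv2.inRange(H,(40,40,40),(95,255,255))>0)
    P=C[m&(abs(C[...,2]-zc)<.012)&(abs(C[...,0]-.48)<.1)&(abs(C[...,1]+.032)<.06)]
    L=c.inv().apply(P-np.array([*B,0]))
    f=L[(abs(L[:,1])<.028)&(L[:,0]<.0)&(L[:,0]>-.06)]
    co=np.linalg.lstsq(np.c_[f[:,:2],np.ones(len(f))],f[:,2],rcond=None)[0]
    print(n,len(L),"box-frame x",np.round(np.percentile(L[:,0],[.5,2,98,99.5]),4),"plane slopes/z",np.round(co,4))
    for a,b in((-.055,-.04),(-.04,-.02),(-.02,.0)):
        g=L[(L[:,0]>a)&(L[:,0]<b)];print("  x",a,"y edges",np.round(np.percentile(g[:,1],[1,99]),4),"mid %.4f"%np.percentile(g[:,1],[1,99]).mean())
s=read_state();print(s["time"],np.round(s["ee_pos"],4),np.round(c.inv().apply(s["ee_pos"]-[.4772,-.0322,0]),4))
E
python3 pw.py .139 13
```

```text
top 1317 box-frame x [-0.0544 -0.0531  0.0473  0.0501] plane slopes/z [-0.0268 -0.0101  0.1382]
  x -0.055 y edges [-0.0302  0.0332] mid 0.0015
  x -0.04 y edges [-0.0305  0.0333] mid 0.0014
  x -0.02 y edges [-0.0332  0.0361] mid 0.0014
side 811 box-frame x [-0.0539 -0.0535  0.0252  0.0276] plane slopes/z [-0.0201 -0.0011  0.1384]
  x -0.055 y edges [-0.032   0.0336] mid 0.0008
  x -0.04 y edges [-0.0318  0.034 ] mid 0.0011
  x -0.02 y edges [-0.0337  0.0351] mid 0.0007
29.15 [ 0.4814 -0.0323  0.1356] [0.0042 0.0004 0.1356]
```

```bash
cat > tg.py <<'E'
from path import *
import sys
x,y,z,tl=map(float,sys.argv[1:5]);n=int(sys.argv[5])
c=R.from_euler('z',-7,degrees=True)
plan(c.apply([x,y,z])+[.4772,-.0322,0],fr(tl,-7),n)
E
python3 tg.py -.0016 -.0007 .075 -33 7
```

```text
from [ 0.4814 -0.0323  0.1356] total rot [-0.27  1.17  0.2 ] shift world [-0.0059 -0.0004 -0.0606]
[-0.0, 0.2, 0.0] [0.0042, 0.0002, 0.0076]
[-0.0, 0.2, 0.0] [0.0042, 0.0002, 0.0076]
[-0.0, 0.2, 0.0] [0.0041, 0.0002, 0.0076]
[-0.0, 0.2, 0.0] [0.0041, 0.0002, 0.0077]
[-0.0, 0.2, 0.0] [0.0041, 0.0002, 0.0077]
[-0.0, 0.2, 0.0] [0.0041, 0.0002, 0.0077]
[-0.0, 0.2, 0.0] [0.004, 0.0002, 0.0077]
```

Emit:
send_rows --pt "0 0.2 0 0.004 0 0.008 1" --pt "0 0.2 0 0.004 0 0.008 1" --pt "0 0.2 0 0.004 0 0.008 1" --pt "0 0.2 0 0.004 0 0.008 1" --pt "0 0.2 0 0.004 0 0.008 1" --pt "0 0.2 0 0.004 0 0.007 1" --pt "0 0 0 0.003 0 0.005 1" --pt "0 0 0 0 0 0 1" --pt "0 0 0 0 0 0 1" --pt "0 0 0 0 0 0 1"

```text
time: 30.15
ee_pos: [0.474, -0.031, 0.0711]
eef_rot: [0.957, -0.058, -0.283, -0.02]
ft_force: [0.1, -0.1, -1.2]
width: 0.0656
```

```bash
python3 pw.py .077 14; python3 tg.py -.0016 -.0007 .055 -33 4
```

```text
top 1106 box-frame x [-0.062  -0.0613  0.0358  0.04  ] plane slopes/z [-0.0015 -0.0127  0.0736]
  x -0.055 y edges [-0.0298  0.0342] mid 0.0022
  x -0.04 y edges [-0.0301  0.0342] mid 0.0021
  x -0.02 y edges [-0.0329  0.0371] mid 0.0021
side 746 box-frame x [-0.0614 -0.0608  0.0151  0.0218] plane slopes/z [-0.0004 -0.0116  0.074 ]
  x -0.055 y edges [-0.0318  0.0344] mid 0.0013
  x -0.04 y edges [-0.0318  0.034 ] mid 0.0011
  x -0.02 y edges [-0.0339  0.0358] mid 0.0009
30.25 [ 0.4741 -0.031   0.0713] [-0.0032  0.0008  0.0713]
from [ 0.4741 -0.031   0.0713] total rot [-0.26 -0.06  0.19] shift world [ 0.0014 -0.0017 -0.0163]
[-0.1, -0.0, 0.0] [0.0026, 0.0004, 0.0032]
[-0.1, -0.0, 0.0] [0.0026, 0.0004, 0.0032]
[-0.1, -0.0, 0.0] [0.0026, 0.0004, 0.0032]
[-0.1, -0.0, 0.0] [0.0026, 0.0004, 0.0032]
```

Emit:
send_rows --pt "0 0 0 0.002 0.0005 0.002 1" --pt "0 0 0 0.002 0.0005 0.002 1" --pt "0 0 0 0.002 0.0004 0.003 1" --pt "0 0 0 0.002 0.0004 0.003 1" --pt "0 0 0 0 0 0.001 1" --pt "0 0 0 0 0 0 1" --pt "0 0 0 0 0 0 1" --pt "0 0 0 0 0 0 1" --pt "0 0 0 0 0 0 1" --pt "0 0 0 0 0 0 1"

```text
time: 31.25
ee_pos: [0.475, -0.033, 0.0569]
eef_rot: [0.957, -0.058, -0.282, -0.02]
ft_force: [0.9, -0.3, -1.1]
width: 0.0655
```

```bash
python3 pw.py .062 15; python3 tg.py -.0016 -.0007 .0455 -33 6; python3 -c "
import cv2,numpy as np
a=cv2.imread('pics/side15.png');b=cv2.imread('pics/top15.png')
cv2.imwrite('pics/s15.png',np.hstack([cv2.resize(a[150:240,225:315],(400,400),interpolation=2),cv2.resize(b[150:230,235:315],(400,400),interpolation=2)]))"
```

```text
top 1076 box-frame x [-0.0609 -0.06    0.0368  0.0505] plane slopes/z [ 0.0026 -0.0077  0.0595]
  x -0.055 y edges [-0.0318  0.0323] mid 0.0003
  x -0.04 y edges [-0.0319  0.0318] mid -0.0000
  x -0.02 y edges [-0.0349  0.0349] mid 0.0000
side 751 box-frame x [-0.063  -0.06    0.0163  0.0286] plane slopes/z [0.0081 0.0108 0.0598]
  x -0.055 y edges [-0.0334  0.0331] mid -0.0001
  x -0.04 y edges [-0.032   0.0323] mid 0.0002
  x -0.02 y edges [-0.0367  0.0349] mid -0.0009
31.35 [ 0.475  -0.033   0.0569] [-0.0021 -0.0011  0.0569]
from [ 0.475  -0.033   0.0569] total rot [-0.27 -0.11  0.19] shift world [ 0.0005  0.0003 -0.0114]
[-0.0, -0.0, 0.0] [0.0011, -0.0001, 0.0015]
[-0.0, -0.0, 0.0] [0.0011, -0.0001, 0.0015]
[-0.0, -0.0, 0.0] [0.0011, -0.0001, 0.0015]
[-0.0, -0.0, 0.0] [0.0011, -0.0001, 0.0015]
[-0.0, -0.0, 0.0] [0.0011, -0.0001, 0.0015]
[-0.0, -0.0, 0.0] [0.0011, -0.0001, 0.0015]
```

View pics/s15.png

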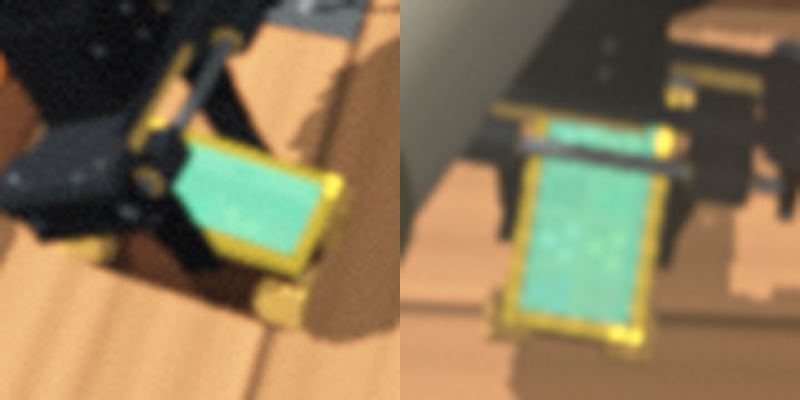

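The outline is centred on the box within about 1 mm in both views. I lower it between the corner pieces, watching the force.

Emit:
send_rows --pt "0 0 0 0.0011 0 0.0015 1" --pt "0 0 0 0.0011 0 0.0015 1" --pt "0 0 0 0.0011 0 0.0015 1" --pt "0 0 0 0.001 0 0.0013 1" --pt "0 0 0 0.0005 0 0.001 1" --pt "0 0 0 0 0 0 1" --pt "0 0 0 0 0 0 1" --pt "0 0 0 0 0 0 1" --pt "0 0 0 0 0 0 1" --pt "0 0 0 0 0 0 1"

```text
time: 32.35
ee_pos: [0.4754, -0.033, 0.0478]
eef_rot: [0.957, -0.058, -0.282, -0.02]
ft_force: [-0.9, -0.8, -1.8]
width: 0.0655
```

```bash
python3 pw.py .052 16; python3 tg.py -.0016 -.0007 .0455 -33 3
```

```text
top 1051 box-frame x [-0.0608 -0.0595  0.0373  0.0536] plane slopes/z [-0.0014 -0.0046  0.0501]
  x -0.055 y edges [-0.0318  0.0324] mid 0.0003
  x -0.04 y edges [-0.0318  0.032 ] mid 0.0001
  x -0.02 y edges [-0.0349  0.0351] mid 0.0001
side 779 box-frame x [-0.0655 -0.0641  0.0165  0.0254] plane slopes/z [0.0056 0.0102 0.0506]
  x -0.055 y edges [-0.0368  0.0391] mid 0.0011
  x -0.04 y edges [-0.0329  0.032 ] mid -0.0005
  x -0.02 y edges [-0.0366  0.0346] mid -0.0010
32.45 [ 0.4754 -0.033   0.0478] [-0.0017 -0.001   0.0478]
from [ 0.4754 -0.033   0.0478] total rot [-0.27 -0.1   0.19] shift world [ 0.0002  0.0003 -0.0023]
[-0.1, -0.0, 0.1] [0.0004, -0.0001, 0.0006]
[-0.1, -0.0, 0.1] [0.0004, -0.0001, 0.0006]
[-0.1, -0.0, 0.1] [0.0004, -0.0001, 0.0006]
```

No side force, and the lower face is at about 42 mm, so it is inside the corners. The last millimetres:

Emit:
send_rows --pt "0 0 0 0.0004 0 0.0006 1" --pt "0 0 0 0.0004 0 0.0006 1" --pt "0 0 0 0.0004 0 0.0006 1" --pt "0 0 0 0.0003 0 0.0005 1" --pt "0 0 0 0 0 0 1" --pt "0 0 0 0 0 0 1" --pt "0 0 0 0 0 0 1" --pt "0 0 0 0 0 0 1" --pt "0 0 0 0 0 0 1" --pt "0 0 0 0 0 0 1"

```text
time: 33.45
ee_pos: [0.4754, -0.033, 0.0448]
eef_rot: [0.957, -0.058, -0.282, -0.02]
ft_force: [-0.3, 0.1, -1.5]
width: 0.0657
```

```bash
python3 pw.py .048 17
```

```text
top 1055 box-frame x [-0.0616 -0.0602  0.0372  0.0601] plane slopes/z [ 0.0019 -0.0062  0.0474]
  x -0.055 y edges [-0.0341  0.0335] mid -0.0003
  x -0.04 y edges [-0.0316  0.032 ] mid 0.0002
  x -0.02 y edges [-0.0347  0.0352] mid 0.0002
side 798 box-frame x [-0.0657 -0.0642  0.0173  0.0369] plane slopes/z [0.0105 0.0043 0.0479]
  x -0.055 y edges [-0.0368  0.0379] mid 0.0005
  x -0.04 y edges [-0.0341  0.0325] mid -0.0008
  x -0.02 y edges [-0.0354  0.0331] mid -0.0012
33.55 [ 0.4754 -0.0329  0.0448] [-0.0017 -0.001   0.0448]
```

Just at the rim, with no contact force yet. I take half-millimetre steps until the force shows.

Emit:
send_rows --pt "0 0 0 0.0003 0 0.0004 1" --pt "0 0 0 0.0003 0 0.0004 1" --pt "0 0 0 0.0003 0 0.0004 1" --pt "0 0 0 0 0 0 1" --pt "0 0 0 0 0 0 1" --pt "0 0 0 0 0 0 1" --pt "0 0 0 0 0 0 1" --pt "0 0 0 0 0 0 1" --pt "0 0 0 0 0 0 1" --pt "0 0 0 0 0 0 1"

```text
time: 34.55
ee_pos: [0.4755, -0.033, 0.044]
eef_rot: [0.957, -0.058, -0.283, -0.02]
ft_force: [-1.3, 0.0, 1.2]
width: 0.0659
```

There is contact, up about 3 N. I open.

Emit:
send_rows --pt "0 0 0 0 0 0 0.3" --pt "0 0 0 0 0 0 -0.7" --pt "0 0 0 0 0 0 -1" --pt "0 0 0 0 0 0 -1" --pt "0 0 0 0 0 0 -1" --pt "0 0 0 0 0 0 -1" --pt "0 0 0 0 0 0 -1" --pt "0 0 0 0 0 0 -1" --pt "0 0 0 0 0 0 -1" --pt "0 0 0 0 0 0 -1"

```text
time: 35.55
ee_pos: [0.4756, -0.0331, 0.0436]
eef_rot: [0.957, -0.058, -0.282, -0.02]
ft_force: [0.3, 0.9, 0.3]
width: 0.0872
```

```bash
python3 pw.py .048 18; python3 -c "
import cv2,numpy as np
a=cv2.imread('pics/side18.png');b=cv2.imread('pics/top18.png')
cv2.imwrite('pics/s18.png',np.hstack([cv2.resize(a[150:240,225:315],(400,400),interpolation=2),cv2.resize(b[150:230,235:315],(400,400),interpolation=2)]))"
```

```text
top 1034 box-frame x [-0.0606 -0.0599  0.0396  0.0605] plane slopes/z [-0.0266 -0.0026  0.0461]
  x -0.055 y edges [-0.0338  0.0334] mid -0.0002
  x -0.04 y edges [-0.0316  0.032 ] mid 0.0002
  x -0.02 y edges [-0.0313  0.0324] mid 0.0006
side 860 box-frame x [-0.0656 -0.0646  0.0369  0.0428] plane slopes/z [-0.0121  0.008   0.0466]
  x -0.055 y edges [-0.0382  0.0385] mid 0.0001
  x -0.04 y edges [-0.0342  0.0324] mid -0.0009
  x -0.02 y edges [-0.0447  0.0415] mid -0.0016
35.65 [ 0.4756 -0.0331  0.0436] [-0.0015 -0.0011  0.0436]
```

View pics/s18.png

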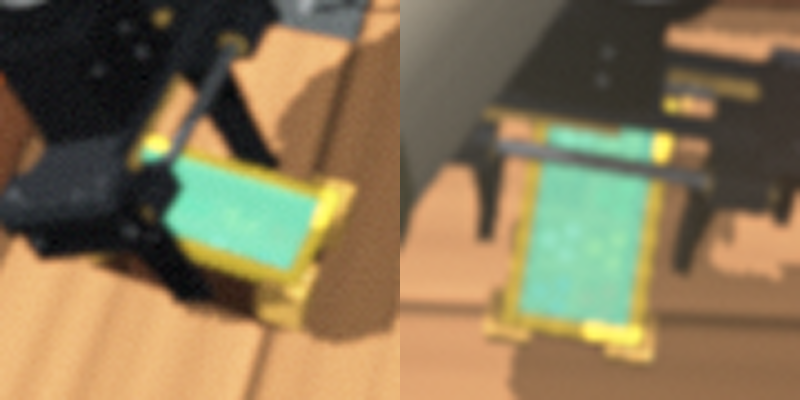

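Both fingers are clear of the pane. I back off along the tool axis and check.

Emit:
send_rows --pt "0 0 0 0 0 -0.005 -1" --pt "0 0 0 0 0 -0.01 -1" --pt "0 0 0 0 0 -0.015 -1" --pt "0 0 0 0 0 -0.015 -1" --pt "0 0 0 -0.01 0 -0.015 -1" --pt "0 0 0 -0.015 0 -0.015 -1" --pt "0 2 0 -0.02 0.01 -0.015 -1" --pt "0 3 0 -0.02 0.02 -0.015 -1" --pt "0 3 0 -0.02 0.03 -0.01 -1" --pt "0 3 0 -0.01 0.03 -0.005 -1"

```text
time: 36.65
ee_pos: [0.4484, -0.1212, 0.2033]
eef_rot: [0.981, -0.056, -0.187, -0.014]
ft_force: [-0.5, -0.4, 1.1]
width: 0.0875
```

Emit:
send_rows --pt "0 3 0 -0.005 0.03 -0.005 -1" --pt "0 3 0 -0.005 0.03 -0.005 -1" --pt "0 3 0 -0.005 0.03 0 -1" --pt "0 3 0 0 0.03 0 -1" --pt "0 0 0 0 0.02 0 -1" --pt "0 0 0 0 0.01 0 -1" --pt "0 0 0 0 0 0 -1" --pt "0 0 0 0 0 0 -1" --pt "0 0 0 0 0 0 -1" --pt "0 0 0 0 0 0 -1"

```text
time: 37.65
ee_pos: [0.4134, -0.2794, 0.226]
eef_rot: [0.995, -0.062, -0.072, -0.012]
ft_force: [-0.2, 0.4, 0.9]
width: 0.0869
```

```bash
python3 pw.py .048 19; python3 -c "
import cv2,numpy as np
a=cv2.imread('pics/side19.png');b=cv2.imread('pics/top19.png')
cv2.imwrite('pics/s19.png',np.hstack([cv2.resize(a[150:240,225:315],(400,400),interpolation=2),cv2.resize(b[150:230,235:315],(400,400),interpolation=2)]))"
```

```text
top 1370 box-frame x [-0.0604 -0.059   0.0581  0.0632] plane slopes/z [-0.0184 -0.0014  0.0463]
  x -0.055 y edges [-0.0319  0.0347] mid 0.0014
  x -0.04 y edges [-0.0317  0.0323] mid 0.0003
  x -0.02 y edges [-0.0314  0.0325] mid 0.0006
side 1335 box-frame x [-0.0655 -0.0632  0.0627  0.0652] plane slopes/z [-0.0113  0.0094  0.0467]
  x -0.055 y edges [-0.0374  0.0405] mid 0.0015
  x -0.04 y edges [-0.0328  0.0319] mid -0.0005
  x -0.02 y edges [-0.034   0.0322] mid -0.0009
37.75 [ 0.4134 -0.2795  0.226 ] [-0.0332 -0.2532  0.226 ]
```

View pics/s19.png

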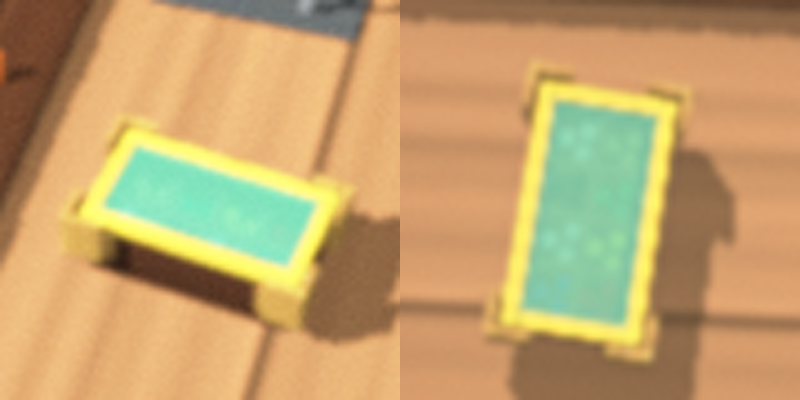

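The cover lies inside all four corner pieces. A final numeric check of level and centring over its whole length, plus a check of the rest of the scene:

Run:
```python
from path import *
c=R.from_euler('z',-7,degrees=True)
for n,B in(("top",[.4781,-.0337]),("side",[.4764,-.0306])):
    im,d=camera(n);cv2.imwrite(f"pics/{n}20.png",im);H=cv2.cvtColor(im,cv2.COLOR_BGR2HSV);C=cloud(n,d)
    L=c.inv().apply(C.reshape(-1,3)-[*B,0]).reshape(C.shape)
    near=(abs(L[...,0])<.075)&(abs(L[...,1])<.05)&(abs(L[...,2]-.047)<.01)
    g=near&(abs(L[...,0])<.055)&(abs(L[...,1])<.028);f=L[g]
    co=np.linalg.lstsq(np.c_[f[:,:2],np.ones(len(f))],f[:,2],rcond=None)[0]
    print(n,"whole-pane slopes, z",np.round(co,4))
    v,u=np.mgrid[:384,:512]
    y=near&(cv2.inRange(H,(24,170,150),(33,255,255))>0)
    gr=near&(cv2.inRange(H,(55,40,40),(95,255,255))>0)
    m=((gr)*255).astype(np.uint8);k=max(cv2.findContours(m,0,2)[0],key=cv2.contourArea)
    P=c.inv().apply(plane(n,k.reshape(-1,2),.048)-[*B,0])[:,:2]*1000
    print(" glass rect",[np.round(t,2) for t in cv2.minAreaRect(P.astype(np.float32))],"yellow pct",np.round(np.percentile(L[y][:,:2],[2,98],axis=0).tolist(),4).tolist())
    # panels/tools compare
    if n=="top": pass
    old=cv2.imread(f"pics/{n}0.png")
    df=cv2.absdiff(cv2.GaussianBlur(im,(5,5),0),cv2.GaussianBlur(old,(5,5),0)).max(2)
    cv2.imwrite(f"pics/df_{n}.png",df)
cv2.imwrite("pics/f20.png",np.hstack([cv2.resize(cv2.imread("pics/top20.png"),(400,300)),cv2.resize(cv2.imread("pics/side20.png"),(400,300))]))
```

```text
top whole-pane slopes, z [ 0.0011 -0.0038  0.0469]Traceback (most recent call last):
  File "<stdin>", line 15, in <module>
    return _quantile_unchecked(
        a, q, axis, out, overwrite_input, method, keepdims, weights)
    return _ureduce(a,
                    func=_quantile_ureduce_func,
    ...<5 lines>...
                    overwrite_input=overwrite_input,
                    method=method)
    r = func(a, **kwargs)
    result = _quantile(arr,
                       quantiles=q,
    ...<2 lines>...
                       out=out,
                       weights=wgt)
    slices_having_nans = np.isnan(arr[-1, ...])
                                  ~~~^^^^^^^^^
IndexError: index -1 is out of bounds for axis 0 with size 0
```

Run:
```python
from path import *
c=R.from_euler('z',-7,degrees=True)
for n,B in(("top",[.4781,-.0337]),("side",[.4764,-.0306])):
    im,d=camera(n);cv2.imwrite(f"pics/{n}20.png",im);H=cv2.cvtColor(im,cv2.COLOR_BGR2HSV);C=cloud(n,d)
    L=c.inv().apply(C.reshape(-1,3)-[*B,0]).reshape(C.shape)
    near=(abs(L[...,0])<.075)&(abs(L[...,1])<.05)&(abs(L[...,2]-.047)<.01)
    f=L[near&(abs(L[...,0])<.055)&(abs(L[...,1])<.028)]
    co=np.linalg.lstsq(np.c_[f[:,:2],np.ones(len(f))],f[:,2],rcond=None)[0]
    m=((near&(H[...,0]>45)&(H[...,0]<100))*255).astype(np.uint8);k=max(cv2.findContours(m,0,2)[0],key=cv2.contourArea)
    P=c.inv().apply(plane(n,k.reshape(-1,2),.048)-[*B,0])[:,:2]*1000
    print(n,"slopes z",np.round(co,4),"glass rect",[np.round(t,2) for t in cv2.minAreaRect(P.astype(np.float32))])
cv2.imwrite("pics/f20.png",np.hstack([cv2.resize(cv2.imread("pics/top20.png"),(400,300)),cv2.resize(cv2.imread("pics/side20.png"),(400,300))]))
s=read_state();print(s["time"],np.abs(s["joint_vel"]).max())
```

```text
top slopes z [ 0.001  -0.0053  0.0467] glass rect [array([0.24, 0.47]), array([101.64,  48.37]), np.float64(0.11)]
side slopes z [0.0028 0.0093 0.047 ] glass rect [array([-0.37, -1.23]), array([ 46.78, 102.13]), np.float64(89.56)]
37.9 0.00575916339668389
```

View pics/f20.png

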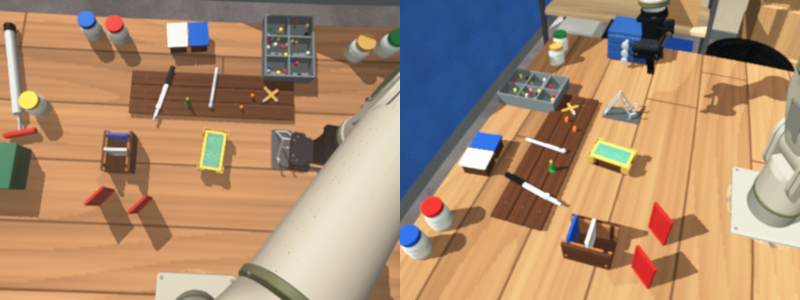

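The cover is centred on the box within about 1 mm and level within 0.01 rad, and its top surface reads about 47 mm. The panels and tools look unmoved and the gripper is clear. I hand in.

```bash
python3 -c "
from bench import *
print(close_job())"
```

```text
the job is handed in; nothing more can be done
None
```

I drew the cover straight up out of the rack, leaned it home on the easel and let go. I then took it again across its width, laid it on the box between the brass corner pieces, and handed the job in at about 38 s; no verdict was reported.

**Last checks**
- **Easel:** the cover was within about 3 mm of easel_seat and within about 1° of the face's tilt, and it stayed there, let go, for several seconds.
- **Box:** the cover's centre was within about 1.3 mm of the box centre in both views. It was level within 0.01 rad, and its length was within 0.5° of the box's.
- **Surroundings:** by eye in the last pictures, both other panels and all the tools were where they started. The gripper was open and well clear.

**What failed or disagreed**
- **Height:** the cover's top surface read 46.7–47.0 mm, where 48 mm was expected. That is within the calibration error and the 3 mm allowed.
- **Cameras:** the two cameras disagreed by 2–3 mm in y, so I averaged them or compared within one view.
- **Levelness:** one check over only the near half of the cover showed a slope of up to 0.027 rad. The fit over the whole cover did not confirm it.
- **Regrip:** my first approach drove joint 3 to 1.325, close to its 1.34 limit. I backed off and came in again at a smaller tilt.
- **Scripts:** I once ran three search scripts at the same time instead of one. Two lost their connection to the robot, and no move was affected.

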